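# Unlock the cash safe and hold the key turned

### The job

Take the orange-headed key off its hook, push it fully home into the lock of the cash safe without forcing it (the pins are sticky, so wiggle it a little if it binds), and turn it clockwise as far as it goes, about a quarter turn, so that the lid comes up off its latch. The latch is sprung: finish still gripping the key and holding it turned, so that a colleague can lift the lid, and leave the other key and the things on the table alone.

Things in the scene. Friction and masses are not known exactly. Their poses are not given: they have to be found in the camera images.
- cash_safe: grey top-opening steel cash safe, 230 deep x 270 wide x 110 mm high, fixed on the table. Origin under its middle; x points to its back (hinge side), z up. The front 75 mm of its top is a fixed deck with the lock in it; behind it lies the lid, with a note slot. Under the 8 mm lock face sits the plug, which the key's bits turn
- lock_face (a point): centre of the keyhole in the flat lock face, 112 mm above the table, in a steel bezel 43 mm across, 1 mm proud. Axes as the safe's, z up out of the lock. The keyhole looks straight up: a slot 22.4 mm long (along y) and 7.2 mm wide with a 10 mm wide middle. The key enters with its bits along the slot, either way round, with about 0.15 rad of play each way
- lock_plug (a joint): angle of the lock plug: 0 locked, slot along y of lock_face; grows clockwise as seen from above, stop at 1.5 rad. The key turns it only with its collar within 2 mm of the face, and cannot be pulled out once turned. Sprung back to 0: turning takes 0.02 N m at first, about 0.06 N m at the end
- safe_lid (a joint): angle of the safe's lid about its back hinge: 0 shut and latched; when the plug passes about 1.0 rad the bolt is clear and the lid rises by itself on rubber buffers to 0.055 rad (8 mm at its front edge). The lid does not carry the lock
- key_rack: dark wooden key rack, fixed: base 85 x 210 x 12 mm, upright board at the back, its top at 122 mm. Origin under the middle of the base; x to the back, z up. Two straight brass pegs 5 mm thick, 110 mm above the table, at y = -48 and +48 mm, point to the front (-x) and end at x = -35 mm in a ball 8 mm thick. Each carries one key, 23 to 31 mm from the end
- safe_key: the safe's steel key, about 45 g, with an orange plastic head. Origin on its axis, under its collar (17 mm across), which rests on the lock face when the key is home; z up the shank to the head, x along the two bits and the head's width, y across its flat. Head: z = 14 to 58 mm, 36 mm wide (x), 10 mm thick (y). It hangs head up, y along the peg
- safe_key_tip (a point): lower end of the key's 7 mm shank, 20.5 mm below the origin; two opposite bits 4 mm thick, 20 mm over both, reach from here 10 mm up. Sticky sprung pins in the slot's walls, about 2 and 5 mm below the face, catch the bits' lower edge: a straight push binds; worked 0.1 to 0.15 rad to and fro about z several times under a light push (about 10 to 15 N) it slips past
- safe_key_eye (a point): middle of the hole in the key's head, 46 mm above the origin: 18 mm wide (x), 14 mm high. On the rack the peg bears on its upper edge: lift the key about 4.5 mm to centre the eye on the peg, then draw it off the peg's end to the rack's front. Below the eye the head is solid; it can be gripped from above by its 36 mm wide edges, 16 mm below this point
- store_key: another key on the other hook, with a blue plastic head of the same size and a flat brass blade; origin and axes as the safe_key's. Not wanted
- calculator: grey desk calculator 125 x 78 x 16 mm, bystander; origin under its middle
- order_pad: purple ring-bound pad 140 x 99 x 14 mm, bystander; origin under its middle
- tea_tin: green tin 71 x 88 x 111 mm, bystander; origin under its middle
There are look-alikes about, which are no part of the job. Of the things that look like the safe_key, the smaller one is meant.

How it is judged (in metres and radians):
On the way, in this order (a step that is already met when the one before it is completed fails the run):
1. the orange-headed key is off its hook, held by the gripper (horizontal distance between safe_key and key_rack above 0.08 m and height (world z) of safe_key above 0.04 m and contact force between the fingers and safe_key above 1 N), for 0.2 s.
2. the key is fully home in the lock, not yet turned (distance between safe_key and lock_face below 0.003 m and value of joint lock_plug below 0.5 rad), for 0.1 s.
At the end, for the whole second after the job is handed in: The orange-headed key is gripped, upright and home in the lock (collar within 4 mm of the keyhole centre on the face), the plug is held turned by more than 1.3 rad, the lid is up off its latch (over 0.03 rad), and the blue-headed key has moved under 3 cm (value of joint lock_plug above 1.3 rad and value of joint safe_lid above 0.03 rad and distance between safe_key and lock_face below 0.004 m and angle between safe_key's own z axis and vertical below 0.12 rad and contact force between the fingers and safe_key above 1 N and distance of store_key from where it was at the start of the episode below 0.03 m); the arm keeps its last pose, push and grip.
It fails at once if the key is forced: it presses on the safe with more than 60 N (contact force between safe_key and cash_safe above 60 N).
It fails at once if the blue-headed key is taken or knocked off its hook (distance of store_key from where it was at the start of the episode above 0.03 m).
It fails at once if a thing on the table is pushed by more than 3 cm (distance of any of calculator, order_pad, tea_tin from where it was at the start of the episode above 0.03 m).
It also fails if it takes over 64 s, if anything falls off the work surface, if the arm or the gripper's body presses on something with over 40 N, if the wrist force passes 120 N, or if a joint passes its speed limit or range.

### The arm

A 7-joint arm with a two-finger parallel gripper is mounted at the origin on a cart in front of the work surface, level with it; the furniture and walls round the work are solid. World frame = base frame: x ahead of the robot, y to its left, z up, the work surface at z = 0. Lengths are in m, angles in degrees, forces in N, time in s.
With the tool pointing down it reaches from about 0.4 to 0.85 m from the base axis. Payload 4.5 kg.
Tool frame: the origin (TCP) lies at the very end of the fingers, on their centre line; the grasp point (between the pads) lies 19 mm behind it; y points along the fingers, x is the direction in which the jaws open and shut, and the axes are right-handed (so a half turn about y gives the same grasp; the last joint's range is limited). The gripper opens to 85 mm and grips with 20 to 120 N. Pads are 22 mm wide; open, the fingers measure 114 mm over their backs; the gripper's body (76 mm by 85 mm) begins 54 mm behind the grasp point. The pads swing forward as they close: fully open they stand 13 mm farther back than shut.
Start: joints at [-71.459, 39.483, -11.15, 89.685, 9.013, 51.709, -12.324], TCP at [0.179, 0.599, 0.231] pointing down, gripper open.
Joint ranges: [-172.22, 172.22], [-26.19, 119.32], [-84.43, 86.54], [7.71, 146.69], [-57.33, 237.33], [2.42, 119.75], [-152.13, 152.13]. Speed limits (degrees/s): [147.25, 147.25, 180, 180, 180, 180, 180].

### API

Orientations are given as a 3x3 rotation matrix whose columns are the frame's x, y, z axes.
In Python, from cell import manip gives the robot as it stands.
- The arm moves only by the shell command python3 -m inch 'ROWS' [FORCE]. ROWS is JSON, a list that holds one entry, the list of rows, each a list of 7 numbers: the opening, from 0 (shut) to 1 (fully open), then the shift along the tool's x, y, z normalised to -1 to 1, where 1 is 0.12 m, then the turn, a rotation vector about the tool's x, y, z normalised to -1 to 1, where 1 is 90 degrees. A call has 1 to 20 rows; each row shifts and turns the pose as measured when the row begins, along the tool's axes as they then stand; what a row does not reach is not made up. A row lasts 1/10 s, in which the tool goes at most 50 mm and 8.59 degrees, less where a joint would pass 70% of its speed; a pose out of reach is approached as far as the arm can. A call with a number of a shift or a turn outside -1 to 1 is refused whole. A call with a gripper value outside its range is refused whole. The fingers move at their own pace and stop on an object; FORCE is the grip in N (left out, the last holds). Time passes only in rows, so rows that do not move let the fingers close. It gives the time, the measured TCP pose, the force and the opening at its end, in the units of the state.
- manip.sense(): the state, without advancing time (a new reading comes with each control period).
- manip.get_image(name): name is "scene" or "side" or "wrist"; returns a dict with "pixels" (480x640x3 uint8, red, green, blue), "vfov" (degrees; the focal length in pixels is half the picture's height over the tangent of half this angle, whatever the lens; pixels are square), "cx", "cy" (the principal point, pixels), "R" (3x3) and "t" (3): a world point X has camera coordinates R X + t. Camera axes: x right, y down, z forward; pixel columns grow to the right and rows downward; lengths in m; the calibration is good to about 2 mm. The wrist camera is an equidistant fisheye: a pixel r from the principal point sees the ray r / f radians off the axis. A picture is of the moment at which its call begins. There is no depth.
- manip.finish_job(): hands the job in, once; it reports no verdict.
The state is a dict: "t": time; "q": joint angles; "joint_velocities": joint speeds; "effort": joint torques, N m; "ee_pos": TCP position; "eef_rot": TCP orientation; "ft_force": force on the tool from outside, world axes, zero at the start; "torque": the same for the moment, N m; "opening": finger opening in m.
Only numpy, scipy, OpenCV 4.12 (cv2) and the standard library are available. Lean on these libraries where they do the work, as an engineer would, in place of code of your own. Each camera call takes 0.05 s, during which the arm holds its last target.

## Working session

There is one attempt and no reset: what is moved stays moved. The work goes in short steps, Python scripts to look and compute and a shell command to move; the robot and the scene stay as the last step left them, time stands still between calls to the robot, and variables do not carry over. Pictures are saved under pics/ and viewed, and the job is handed in when it is done.

```bash
ls; mkdir -p pics; python3 - <<'E'
from cell import manip
import cv2,json
for n in ["scene","side","wrist"]:
    d=manip.get_image(n); cv2.imwrite(f"pics/{n}0.png",d["pixels"][:,:,::-1]); print(n,d["vfov"],d["cx"],d["cy"],d["R"],d["t"])
s=manip.sense(); print(s)
E
```

```text
pics
scene 44.85442692910781 324.23503251124833 243.72677645616633 [[ 0.67921294 -0.73392885  0.0042689 ]
 [-0.48448138 -0.45271623 -0.74854913]
 [ 0.5513144   0.50635606 -0.66306559]] [-0.42952593  0.32698951  1.46724004]
side 57.936220834431296 319.19467320449826 246.54920358845322 [[ 9.99972764e-01 -6.03195828e-03  4.25283997e-03]
 [ 3.04205040e-04 -5.42054341e-01 -8.40343382e-01]
 [ 7.37418658e-03  8.40321788e-01 -5.42037742e-01]] [-0.55692965  0.03800943  1.09310579]
wrist 65.70646984690485 319.76991339847376 241.12870661779587 [[ 0.28442588  0.95869655 -0.00168775]
 [ 0.90844383 -0.26895358  0.31999028]
 [ 0.30631965 -0.09254674 -0.94741932]] [-0.62460278 -0.04251672  0.38171498]
{'t': 0.15, 'q': array([-71.4588277 ,  39.52380553, -11.14757509,  89.72961795,
         9.01162093,  51.71054921, -12.3237343 ]), 'joint_velocities': array([ 0.05226501, -0.13131686,  0.00643541, -0.19260465,  0.08902216,
       -0.05197253, -0.02076441]), 'effort': array([-1.29918430e-03, -5.39937294e+01, -1.26879361e+00, -1.58717501e+01,
        9.12709278e-03,  6.37713572e-03, -1.03839182e-05]), 'ee_pos': array([0.17847568, 0.5984622 , 0.23065834]), 'eef_rot': array([[ 2.85680368e-01, -3.43317956e-04, -9.58324898e-01],
       [ 9.58323887e-01, -1.39321099e-03,  2.85680566e-01],
       [-1.43322804e-03, -9.99998971e-01, -6.90032295e-05]]), 'ft_force': array([-0.56636107, -0.62700179, -0.07458241]), 'torque': array([-0.01612703,  0.03671778,  0.04659478]), 'opening': 0.08529088309294043}
```

View pics/scene0.png

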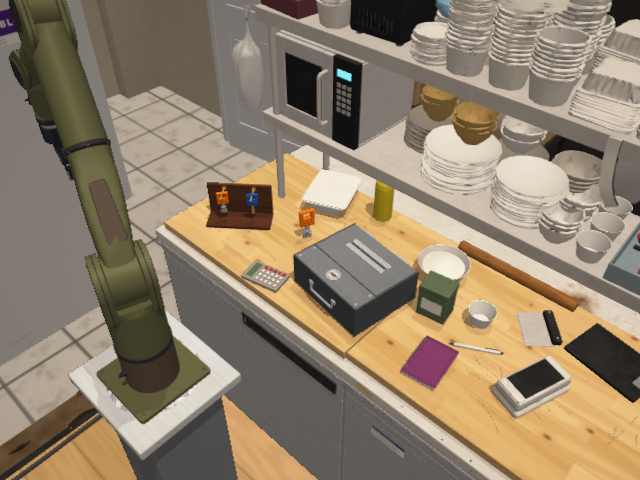

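View pics/side0.png

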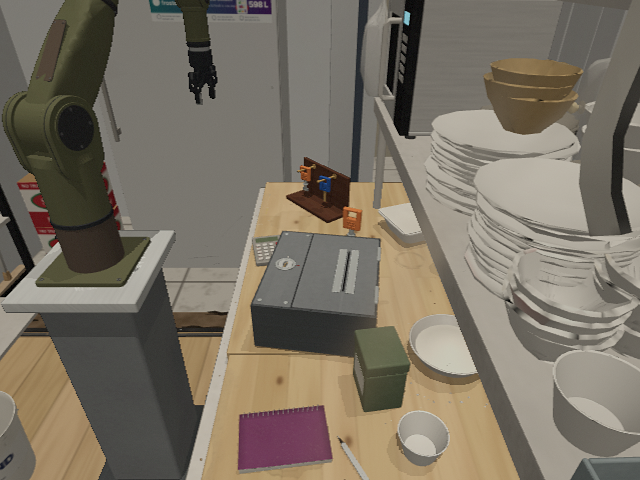

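View pics/wrist0.png

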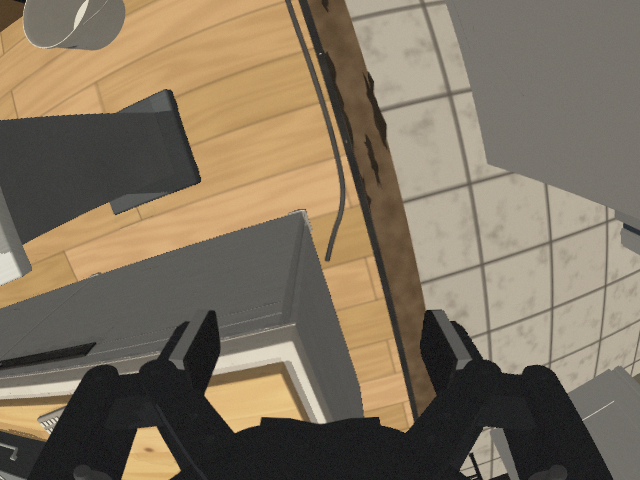

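```bash
python3 - <<'E'
import cv2, numpy as np
a=cv2.imread("pics/scene0.png"); b=cv2.imread("pics/side0.png")
def crop(im,x,y,w,h,s,n):
    cv2.imwrite(n,cv2.resize(im[y:y+h,x:x+w],None,fx=s,fy=s,interpolation=cv2.INTER_CUBIC))
crop(a,200,170,130,80,6,"pics/c1.png")
crop(b,270,140,110,100,6,"pics/c2.png")
crop(a,285,220,135,115,5,"pics/c3.png")
crop(b,245,220,145,140,4,"pics/c4.png")
E
```

```text
(no output)
```

View pics/c1.png

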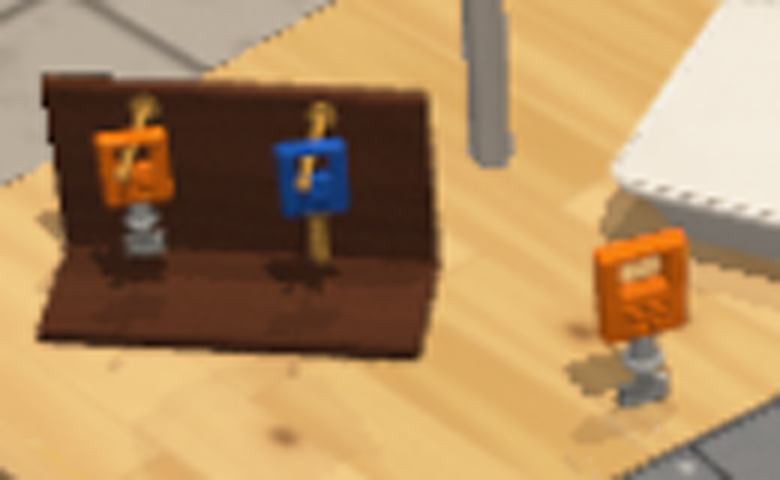

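View pics/c2.png

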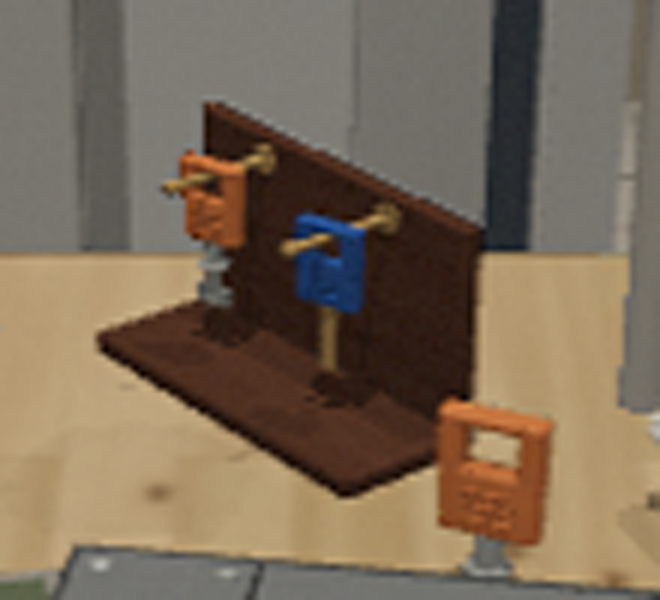

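View pics/c3.png

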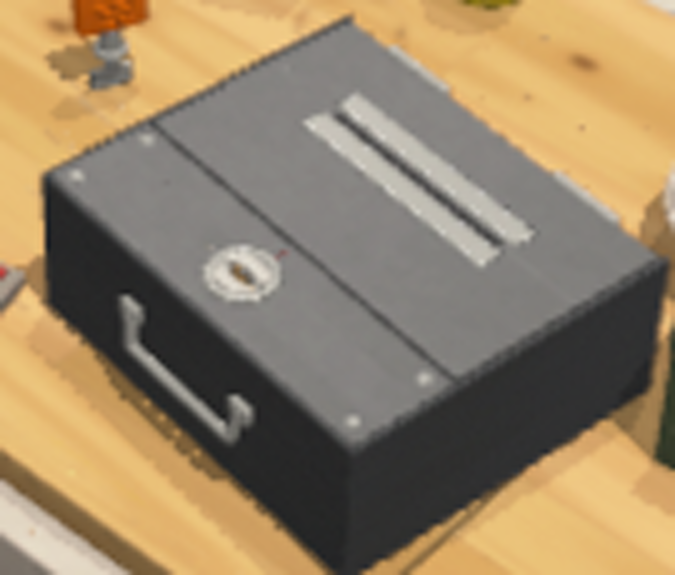

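View pics/c4.png

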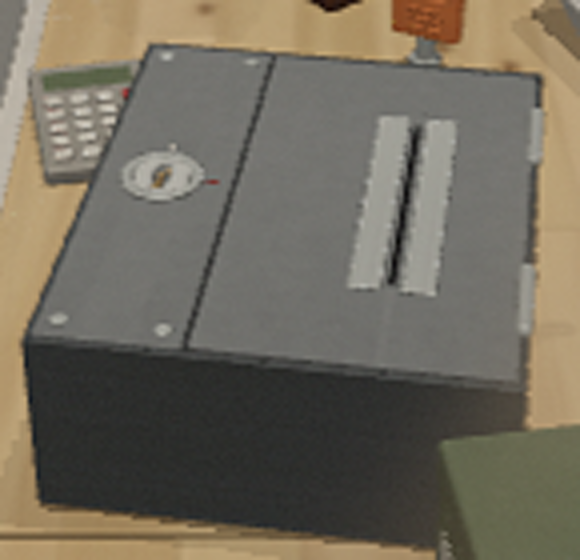

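```bash
cat > h.py <<'E'
import numpy as np, cv2
from scipy.optimize import least_squares
CAM={"scene":(44.85442692910781,324.23503251124833,243.72677645616633,np.array([[ 0.67921294,-0.73392885,0.0042689],[-0.48448138,-0.45271623,-0.74854913],[0.5513144,0.50635606,-0.66306559]]),np.array([-0.42952593,0.32698951,1.46724004])),
"side":(57.936220834431296,319.19467320449826,246.54920358845322,np.array([[9.99972764e-01,-6.03195828e-03,4.25283997e-03],[3.04205040e-04,-5.42054341e-01,-8.40343382e-01],[7.37418658e-03,8.40321788e-01,-5.42037742e-01]]),np.array([-0.55692965,0.03800943,1.09310579]))}
def proj(c,X):
    v,cx,cy,R,t=CAM[c]; f=240/np.tan(np.radians(v)/2)
    p=np.atleast_2d(X)@R.T+t
    return np.c_[cx+f*p[:,0]/p[:,2],cy+f*p[:,1]/p[:,2]]
def tri(obs): # dict cam->uv
    r=lambda X:np.concatenate([proj(c,X)[0]-np.array(u) for c,u in obs.items()])
    s=least_squares(r,[0.5,0,0.1]); return s.x,np.abs(s.fun).max()
def pose(p,L):
    c,s=np.cos(p[2]),np.sin(p[2]); L=np.atleast_2d(L)
    return np.c_[p[0]+c*L[:,0]-s*L[:,1],p[1]+s*L[:,0]+c*L[:,1],L[:,2]]
def fit(obs,x0): # list (cam,local,uv)
    r=lambda p:np.concatenate([proj(c,pose(p,L))[0]-np.array(u) for c,L,u in obs])
    s=least_squares(r,x0,loss='soft_l1'); return s.x,s.fun.reshape(-1,2)if len(s.fun)==2*len(obs) else r(s.x)
E
python3 - <<'E'
from h import *
np.set_printoptions(precision=4,suppress=True)
S=lambda x,y,z:(x,y,z)
rack=[("scene",(.0425,.105,.122),(207,182.5)),("scene",(.0425,-.105,.122),(271.3,185.3)),("scene",(-.0425,.105,0),(206.3,226.7)),("scene",(-.0425,-.105,0),(270,229.5)),
("side",(.0425,.105,.122),(304.5,157)),("side",(.0425,-.105,.122),(350.5,178.7)),("side",(-.0425,.105,0),(286.7,197.5)),("side",(-.0425,-.105,0),(327.5,222.8)),
("scene",(-.035,.048,.11),(220.7,199.7)),("scene",(-.035,-.048,.11),(250.5,200.8)),("side",(-.035,.048,.11),(298.7,171.2)),("side",(-.035,-.048,.11),(318.3,181.2))]
best=min((fit(rack,[.5,.3,a]) for a in np.arange(0,6.3,.7)),key=lambda r:np.abs(r[1]).sum())
print("rack",best[0],np.degrees(best[0][2]));print(best[1])
safe=[("scene",(-.115,.135,.11),(294,255.4)),("scene",(-.115,-.135,.11),(355,311)),("scene",(.115,-.135,.11),(418.4,272.4)),("scene",(.115,.135,.11),(355,223.6)),
("side",(-.115,.135,.11),(282.5,231.3)),("side",(-.115,-.135,.11),(251.3,304.5)),("side",(.115,-.135,.11),(375.5,316.7)),("side",(.115,.135,.11),(380.3,238.8))]
best2=min((fit(safe,[.5,0,a]) for a in np.arange(0,6.3,.7)),key=lambda r:np.abs(r[1]).sum())
print("safe",best2[0],np.degrees(best2[0][2]));print(best2[1])
print("keyhole",tri({"scene":(333.2,274.4),"side":(285.5,264.3)}))
for n,a,b in [("hookkey",(222,198),(305.5,173.3)),("bigkey",(307,217.5),(352.5,218))]:
    print(n,tri({"scene":a,"side":b}))
E
```

```text
rack [0.5509 0.3027 0.677 ] 38.78922672053982
[[ 0.1103 -1.1083]
 [ 0.3079 -1.0297]
 [-0.089   0.4703]
 [ 0.1089  0.7736]
 [ 1.8993 -0.9244]
 [ 0.8405 -1.5491]
 [-0.7285  0.691 ]
 [ 0.4546  0.68  ]
 [-0.6108 -0.0478]
 [-0.1303  0.2496]
 [-1.0444 -0.0056]
 [-0.578   0.3708]]
safe [ 0.5619 -0.1804  6.1271] 351.0563041586261
[[-1.3356 -0.8544]
 [-0.0034  0.1314]
 [ 0.6709 -0.2161]
 [-0.2419 -0.998 ]
 [-0.5699 -1.2359]
 [-2.1903  0.401 ]
 [ 0.7777  1.4812]
 [ 0.7418 -0.6421]]
keyhole (array([ 0.4862, -0.1679,  0.1109]), np.float64(0.4732965247880543))
hookkey (array([0.5163, 0.3389, 0.0939]), np.float64(0.15934279102449977))
bigkey (array([0.6434, 0.0838, 0.0793]), np.float64(0.11346407322216123))
```

```bash
cat >> h.py <<'E'
def step(target,yaw=None):
    from cell import manip
    s=manip.sense(); R=np.array(s['eef_rot']); p=np.array(s['ee_pos'])
    d=R.T@(np.array(target)-p)
    print("d tool m",d.round(4),"norm",(d/.12).round(3))
    cy=np.degrees(np.arctan2(R[1,0],R[0,0]))
    if yaw is not None:
        Rt=np.array([[np.cos(np.radians(yaw)),0,-np.sin(np.radians(yaw))],[np.sin(np.radians(yaw)),0,np.cos(np.radians(yaw))],[0,-1,0]])
        rv=cv2.Rodrigues(R.T@Rt)[0].ravel(); print("rv deg",np.degrees(rv).round(2),"norm",(np.degrees(rv)/90).round(4))
    print("yaw",cy.round(2),"pos",p.round(4),"q",s['q'].round(1),"F",s['ft_force'].round(2),"open",round(s['opening'],4),"t",s['t'])
E
python3 - <<'E'
from h import *
np.set_printoptions(precision=4,suppress=True)
p=[.5509,.3027,.677]
for L in [(-.035,.048,.11),(-.008,.048,.1),(-.008,-.048,.1),(.0425,.105,.122)]: print(L,pose(p,L), proj("scene",pose(p,L)),proj("side",pose(p,L)))
step([.5146,.3351,.19],128.8)
# camera in tool frame
R=np.array([[ 0.28442588 , 0.95869655, -0.00168775],[ 0.90844383, -0.26895358 , 0.31999028],[ 0.30631965, -0.09254674 ,-0.94741932]]);t=np.array([-0.62460278, -0.04251672,0.38171498])
C=-R.T@t
from cell import manip
s=manip.sense();Rt=s['eef_rot']
print("camC",C, "tool",Rt.T@(C-s['ee_pos']), "R_ct",R@Rt)
E
```

```text
(-0.035, 0.048, 0.11) [[0.4935 0.3182 0.11  ]] [[220.0726 199.6526]] [[297.6438 171.1896]]
(-0.008, 0.048, 0.1) [[0.5146 0.3351 0.1   ]] [[222.1542 197.0382]] [[304.8081 172.0673]]
(-0.008, -0.048, 0.1) [[0.5747 0.2603 0.1   ]] [[252.0013 198.4087]] [[324.9132 182.3239]]
(0.0425, 0.105, 0.122) [[0.5182 0.4112 0.122 ]] [[207.0942 181.392 ]] [[306.3879 156.0714]]
d tool m [-0.1563  0.0409 -0.3974] norm [-1.303  0.341 -3.311]
rv deg [ -0.04 -55.4   -0.08] norm [-0.0004 -0.6156 -0.0009]
yaw 73.4 pos [0.1785 0.5985 0.2307] q [-71.5  39.5 -11.1  89.7   9.   51.7 -12.3] F [-0.57 -0.63 -0.07] open 0.0853 t 0.15
camC [0.0994 0.6227 0.3742] tool [ 0.0004 -0.1435  0.0827] R_ct [[ 1.      0.0003  0.0013]
 [ 0.0013 -0.3199 -0.9474]
 [ 0.0002  0.9474 -0.3199]]
```

```bash
python3 -m inch '[[[1,-0.1,0,-0.26,0,0,0],[1,-0.1,0,-0.26,0,0,0],[1,-0.1,0,-0.26,0,0,0],[1,-0.1,0,-0.26,0,0,0],[1,-0.1,0,-0.26,0,0,0],[1,-0.1,0,-0.26,0,0,0],[1,-0.1,0,-0.26,0,0,0],[1,-0.1,0,-0.26,0,0,0],[1,-0.1,0,-0.26,0,0,0],[1,-0.1,0,-0.26,0,0,0]]]' 40; python3 -c "
from h import *
step([.5146,.3351,.19],128.8)"
```

```text
t: 1.15
ee_pos: [0.4457, 0.3916, 0.2263]
eef_rot: [[0.272, -0.008, -0.962], [0.962, -0.003, 0.272], [-0.005, -1.0, 0.007]]
ft_force: [0.5, 0.2, 0.1]
opening: 0.0851
d tool m [-0.0355  0.0359 -0.082 ] norm [-0.295  0.299 -0.683]
rv deg [ -0.51 -54.59  -0.06] norm [-5.700e-03 -6.066e-01 -6.000e-04]
yaw 74.21 pos [0.4457 0.3916 0.2263] q [-37.7  37.7 -13.8  95.2  10.8  48.8  18.3] F [0.48 0.19 0.12] open 0.0851 t 1.15
```

```bash
python3 -m inch '[[[1,0,0,0,0,-0.09,0],[1,0,0,0,0,-0.09,0],[1,0,0,0,0,-0.09,0],[1,0,0,0,0,-0.09,0],[1,0,0,0,0,-0.09,0],[1,0,0,0,0,-0.09,0],[1,0,0,0,0,-0.07,0],[1,0,0,0,0,0,0]]]'; python3 -c "
from h import *
step([.5146,.3351,.19],128.8)
from cell import manip
d=manip.get_image('wrist');cv2.imwrite('pics/w1.png',d['pixels'][:,:,::-1]);np.savez('w1.npz',R=d['R'],t=d['t'],c=[d['cx'],d['cy'],d['vfov']])"
```

```text
t: 1.95
ee_pos: [0.4526, 0.3818, 0.2232]
eef_rot: [[-0.649, -0.008, -0.761], [0.761, -0.012, -0.649], [-0.004, -1.0, 0.013]]
ft_force: [0.6, 0.6, -0.1]
opening: 0.0853
d tool m [-0.0756  0.0333 -0.0173] norm [-0.63   0.277 -0.144]
rv deg [-0.77  1.66 -0.23] norm [-0.0085  0.0184 -0.0026]
yaw 130.46 pos [0.4526 0.3818 0.2232] q [-27.9  40.  -29.8  94.7  23.8  52.6  63.7] F [ 0.63  0.6  -0.11] open 0.0853 t 1.95
```

View pics/w1.png

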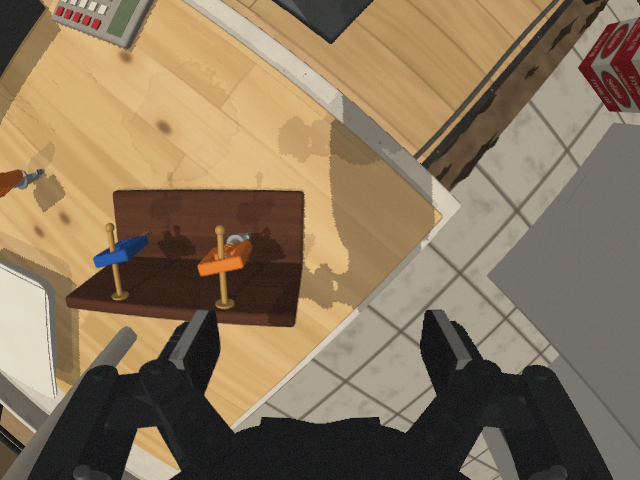

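```bash
python3 -m inch '[[[1,-0.16,0.06,-0.03,0,0.005,0],[1,-0.16,0.06,-0.03,0,0.005,0],[1,-0.16,0.06,-0.03,0,0.005,0],[1,-0.13,0.06,-0.03,-0.005,0.003,0],[1,0,0,0,0,0,0]]]'; cat >> h.py <<'E'
def shot(n,cams=("wrist",)):
    from cell import manip
    for c in cams:
        d=manip.get_image(c);cv2.imwrite(f'pics/{c[0]}{n}.png' if c!="wrist" else f'pics/w{n}.png',d['pixels'][:,:,::-1])
        if c=="wrist": np.savez(f'w{n}.npz',R=d['R'],t=d['t'],c=[d['cx'],d['cy'],d['vfov']])
def wproj(n,X):
    d=np.load(f'w{n}.npz');cx,cy,v=d['c'];f=240/np.tan(np.radians(v)/2)
    p=np.atleast_2d(X)@d['R'].T+d['t'];rho=np.hypot(p[:,0],p[:,1]);th=np.arctan2(rho,p[:,2])
    return np.c_[cx+f*th*p[:,0]/rho,cy+f*th*p[:,1]/rho]
def crop(src,x,y,w,h,s,n):
    im=cv2.imread(src);cv2.imwrite(n,cv2.resize(im[y:y+h,x:x+w],None,fx=s,fy=s,interpolation=cv2.INTER_CUBIC))
E
python3 -c "
from h import *
step([.5146,.3351,.19],128.8)
shot(2)"
```

```text
t: 2.5
ee_pos: [0.517, 0.3265, 0.1907]
eef_rot: [[-0.615, -0.0, -0.788], [0.788, -0.011, -0.615], [-0.009, -1.0, 0.007]]
ft_force: [0.9, -0.8, -0.4]
opening: 0.0854
d tool m [ 0.0083  0.0006 -0.0033] norm [ 0.069  0.005 -0.028]
rv deg [-0.39 -0.82 -0.49] norm [-0.0043 -0.0091 -0.0055]
yaw 127.98 pos [0.517  0.3265 0.1907] q [-21.4  43.3 -28.1  93.6  25.5  50.   68.2] F [ 0.9 -0.8 -0.4] open 0.0854 t 2.5
```

View pics/w2.png

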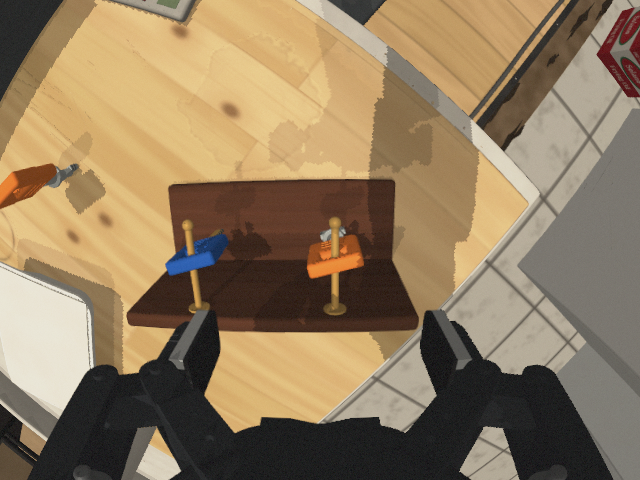

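```bash
python3 -c "
from h import *
crop('pics/w2.png',280,170,160,170,4.5,'pics/c5.png')
crop('pics/w2.png',120,170,160,170,3.5,'pics/c6.png')"
```

```text
(no output)
```

View pics/c5.png

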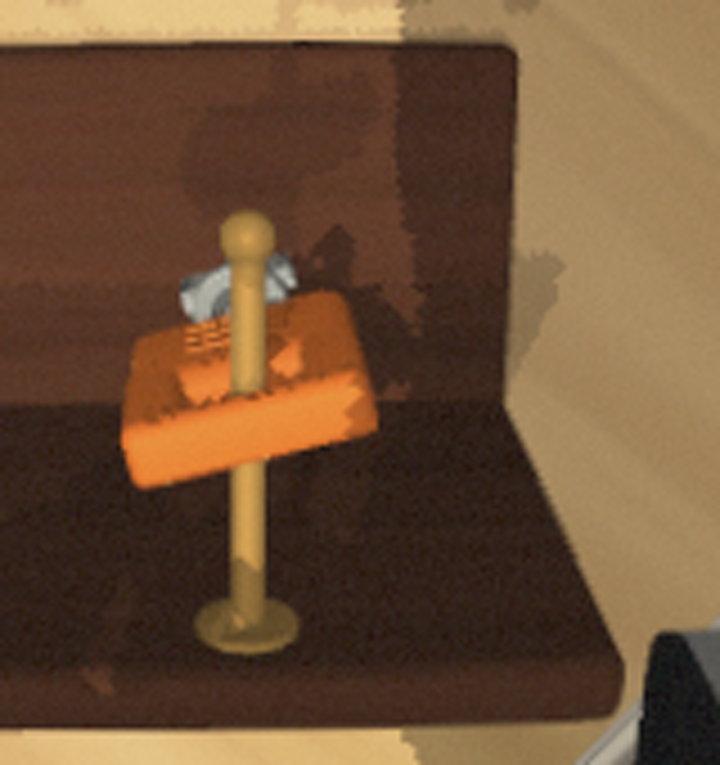

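View pics/c6.png

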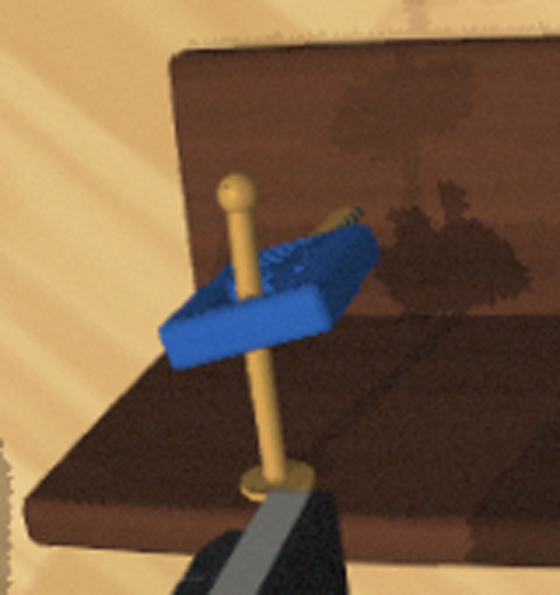

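```bash
cat > fk.py <<'E'
from h import *
np.set_printoptions(precision=4,suppress=True)
r5=lambda u,v:(280+u/4.5,170+v/4.5); r6=lambda u,v:(120+u/3.5,170+v/3.5)
rack=[((-.035,.048,.11),r5(248,238)),((-.035,-.048,.11),r6(236,193)),((-.0425,.105,.012),r5(517,45)),((-.0425,-.105,.012),r6(170,52)),((.0425,.105,.122),r5(622,722)),((.0425,-.105,.122),r6(22,545))]
f=lambda p:np.concatenate([wproj(2,pose(p,L))[0]-np.array(u) for L,u in rack])
s=least_squares(f,[.55,.30,.677],loss='soft_l1');print("rack",s.x,np.degrees(s.x[2]));print(f(s.x).reshape(-1,2))
# key: x,y,yaw (yaw of key x axis), z0
k=[((-.018,.005,.058),r5(122,440)),((.018,.005,.058),r5(366,375)),((-.018,-.005,.058),r5(140,489)),((.018,-.005,.058),r5(379,431)),((-.018,.005,.014),r5(138,335)),((.018,.005,.014),r5(345,290))]
# front side (+y key = toward tool +z) : key y = z x x -> ; choose x axis yaw~tool yaw => y = yaw+90 -> (-s,c)=front
g=lambda p:np.concatenate([wproj(2,pose(p,np.array(L)+[0,0,p[3]]))[0]-np.array(u) for L,u in k])
for z in [None,.0595]:
    if z is None: s=least_squares(g,[.515,.335,2.3,.06]);p=s.x
    else: s=least_squares(lambda p:g([*p,z]),[.515,.335,2.3]);p=[*s.x,z]
    print("key",np.array(p),np.degrees(p[2]));print(g(p).reshape(-1,2))
E
python3 fk.py
```

```text
rack [0.5505 0.3043 0.6749] 38.66980119035909
[[-0.2661 -5.9408]
 [ 0.2457 -6.0004]
 [ 0.7545  0.923 ]
 [-1.7868  0.7452]
 [-0.5898  0.816 ]
 [ 1.5293  0.5623]]
key [0.5192 0.342  2.4923 0.0505] 142.79736551464237
[[ 0.7019 -1.5371]
 [-0.1631 -0.0399]
 [ 0.6835  0.9994]
 [ 0.2104  1.2611]
 [-0.6004  0.2408]
 [-1.0472 -1.0019]]
key [0.5167 0.3396 2.4934 0.0595] 142.8637160885825
[[-0.4378 -1.1731]
 [ 0.8877 -0.2701]
 [-0.2608  1.8968]
 [ 1.3961  1.593 ]
 [-1.4906 -0.2028]
 [-0.3532 -1.8976]]
```

```bash
python3 -m inch '[[[0.65,0.06,0,-0.06,-0.002,-0.082,-0.003],[0.65,0.04,0,-0.03,-0.002,-0.083,-0.003],[0.65,0,0,0,0,0,0]]]'; python3 -c "
from h import *
step([.517,.340,.14],142.8)"
```

```text
t: 2.85
ee_pos: [0.515, 0.346, 0.1916]
eef_rot: [[-0.803, -0.004, -0.596], [0.596, 0.004, -0.803], [0.006, -1.0, -0.001]]
ft_force: [0.8, 0.0, 0.3]
opening: 0.0556
d tool m [-0.0055  0.0516  0.0037] norm [-0.045  0.43   0.031]
rv deg [0.05 0.65 0.33] norm [0.0005 0.0072 0.0037]
yaw 143.45 pos [0.515  0.346  0.1916] q [-20.2  44.6 -32.8  92.1  28.5  51.9  80. ] F [0.77 0.04 0.33] open 0.0556 t 2.85
```

```bash
python3 -m inch '[[[0.65,-0.04,0.12,0.03,0,0.006,0.003],[0.65,0,0.12,0,0,0,0],[0.65,0,0,0,0,0,0]]]'; python3 -c "
from h import *
step([.517,.340,.0705],142.8)
shot(3)"
```

```text
t: 3.15
ee_pos: [0.5155, 0.3423, 0.1628]
eef_rot: [[-0.795, -0.0, -0.607], [0.607, 0.004, -0.794], [0.002, -1.0, -0.003]]
ft_force: [0.2, -0.4, 0.4]
opening: 0.0554
d tool m [-0.0028  0.0923  0.0013] norm [-0.023  0.769  0.01 ]
rv deg [ 0.18 -0.19  0.14] norm [ 0.002  -0.0021  0.0015]
yaw 142.61 pos [0.5155 0.3423 0.1628] q [-20.7  46.3 -31.3  94.   30.1  48.1  78. ] F [ 0.23 -0.45  0.4 ] open 0.0554 t 3.15
```

View pics/w3.png

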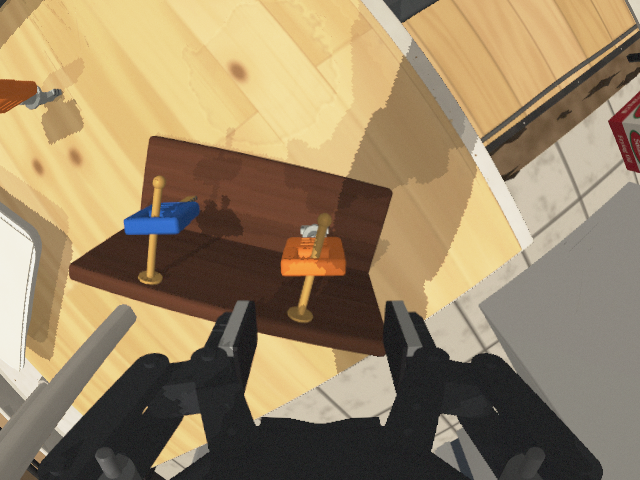

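```bash
python3 -m inch '[[[0.65,-0.02,0.15,0.01,0,0,0.001],[0.65,0,0.15,0,0,0,0],[0.65,0,0.15,0,0,0,0],[0.65,0,0.15,0,0,0,0],[0.65,0,0,0,0,0,0]]]'; python3 -c "
from h import *
step([.517,.340,.0705],142.8)
shot(4)"
```

```text
t: 3.7
ee_pos: [0.5187, 0.3444, 0.0932]
eef_rot: [[-0.793, 0.007, -0.61], [0.61, 0.009, -0.793], [-0.0, -1.0, -0.012]]
ft_force: [0.3, -0.0, 1.4]
opening: 0.0553
d tool m [-0.0013  0.0226  0.0048] norm [-0.011  0.188  0.04 ]
rv deg [ 0.67 -0.37 -0.02] norm [ 0.0074 -0.0041 -0.0002]
yaw 142.43 pos [0.5187 0.3444 0.0932] q [-22.6  51.5 -27.8  96.4  34.3  40.1  74.4] F [ 0.34 -0.01  1.42] open 0.0553 t 3.7
```

View pics/w4.png

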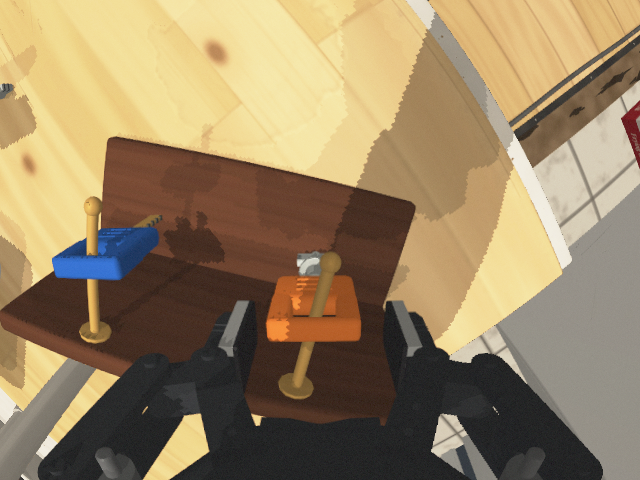

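```bash
python3 -m inch '[[[0.65,-0.015,0.1,0.025,0.007,-0.003,0],[0.65,-0.005,0.09,0.02,0.002,0,0],[0.65,0,0,0,0,0,0]]]'; python3 -c "
from h import *
step([.517,.340,.0705],142.8)
shot(5)"
```

```text
t: 4.05
ee_pos: [0.5195, 0.3408, 0.0728]
eef_rot: [[-0.795, 0.003, -0.606], [0.606, 0.002, -0.795], [-0.002, -1.0, -0.003]]
ft_force: [-0.7, 1.2, -0.0]
opening: 0.0555
d tool m [0.0015 0.0023 0.0021] norm [0.012 0.019 0.018]
rv deg [ 0.2  -0.13 -0.09] norm [ 0.0022 -0.0014 -0.001 ]
yaw 142.67 pos [0.5195 0.3408 0.0728] q [-22.9  53.2 -26.8  96.6  35.4  38.7  74. ] F [-0.68  1.22 -0.04] open 0.0555 t 4.05
```

View pics/w5.png

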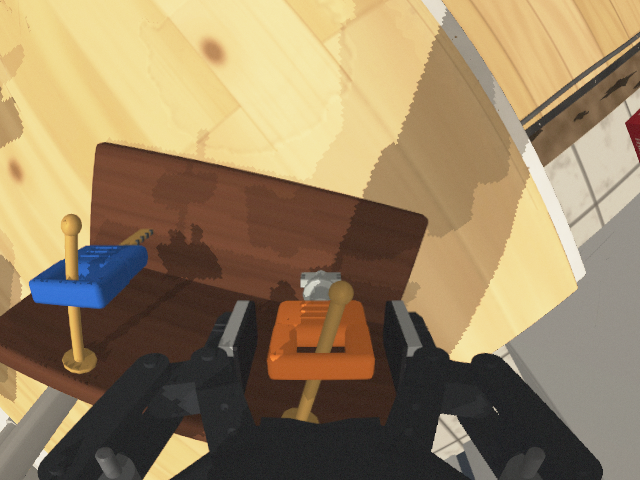

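```bash
python3 -m inch '[[[0.65,0,0.02,0.015,0.002,0,0],[0.4,0,0,0,0,0,0],[0.3,0,0,0,0,0,0],[0.2,0,0,0,0,0,0],[0.2,0,0,0,0,0,0]]]' 60; python3 -c "
from h import *
step([.517,.340,.0705],142.8)
shot(6)"
```

```text
t: 4.6
ee_pos: [0.5192, 0.3405, 0.0723]
eef_rot: [[-0.795, 0.004, -0.606], [0.606, 0.002, -0.795], [-0.002, -1.0, -0.004]]
ft_force: [-0.2, -0.1, 0.3]
opening: 0.0353
d tool m [0.0014 0.0018 0.0018] norm [0.012 0.015 0.015]
rv deg [ 0.21 -0.14 -0.11] norm [ 0.0024 -0.0015 -0.0012]
yaw 142.66 pos [0.5192 0.3405 0.0723] q [-22.9  53.2 -26.8  96.7  35.4  38.6  73.9] F [-0.15 -0.09  0.29] open 0.0353 t 4.6
```

View pics/w6.png

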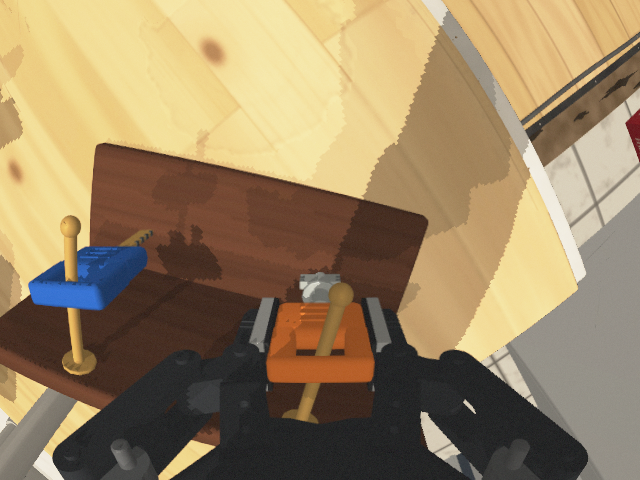

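```bash
python3 -m inch '[[[0.2,0,-0.03,0,0,0,0],[0.2,0,-0.03,0,0,0,0]]]'; python3 -c "
from h import *
step([.5192,.3405,.0768],142.8)"
```

```text
t: 4.85
ee_pos: [0.519, 0.3402, 0.0795]
eef_rot: [[-0.795, 0.003, -0.606], [0.606, 0.001, -0.795], [-0.002, -1.0, -0.003]]
ft_force: [0.6, 0.1, -0.7]
opening: 0.0351
d tool m [-0.      0.0027 -0.0004] norm [-0.     0.022 -0.003]
rv deg [ 0.16 -0.13 -0.1 ] norm [ 0.0017 -0.0015 -0.0011]
yaw 142.67 pos [0.519  0.3402 0.0795] q [-22.7  52.6 -27.2  96.6  35.   39.3  74.3] F [ 0.61  0.07 -0.73] open 0.0351 t 4.85
```

```bash
python3 -m inch '[[[0.2,0,0.02,0,0.001,0,-0.001],[0.2,0,0.005,0,0.001,0,0]]]'; python3 -c "
from h import *
step([.5192,.3405,.0768],142.8)
p=pose([.5505,.3043,.6749],[(-.008,.048,0),(-.108,.048,0)]);print(p)
shot(7)
crop('pics/w7.png',200,230,240,220,3.3,'pics/c7.png')"
```

```text
t: 5.05
ee_pos: [0.5194, 0.3404, 0.0772]
eef_rot: [[-0.795, 0.001, -0.607], [0.607, 0.0, -0.795], [-0.0, -1.0, -0.001]]
ft_force: [0.0, -0.3, -0.2]
opening: 0.0353
d tool m [0.0002 0.0004 0.0001] norm [0.001 0.003 0.   ]
rv deg [ 0.04 -0.14 -0.03] norm [ 0.0004 -0.0016 -0.0003]
yaw 142.66 pos [0.5194 0.3404 0.0772] q [-22.7  52.9 -27.1  96.4  35.   39.4  74.3] F [ 0.01 -0.26 -0.22] open 0.0353 t 5.05
[[0.51426252 0.33677838 0.        ]
 [0.43618558 0.27429645 0.        ]]
```

View pics/c7.png

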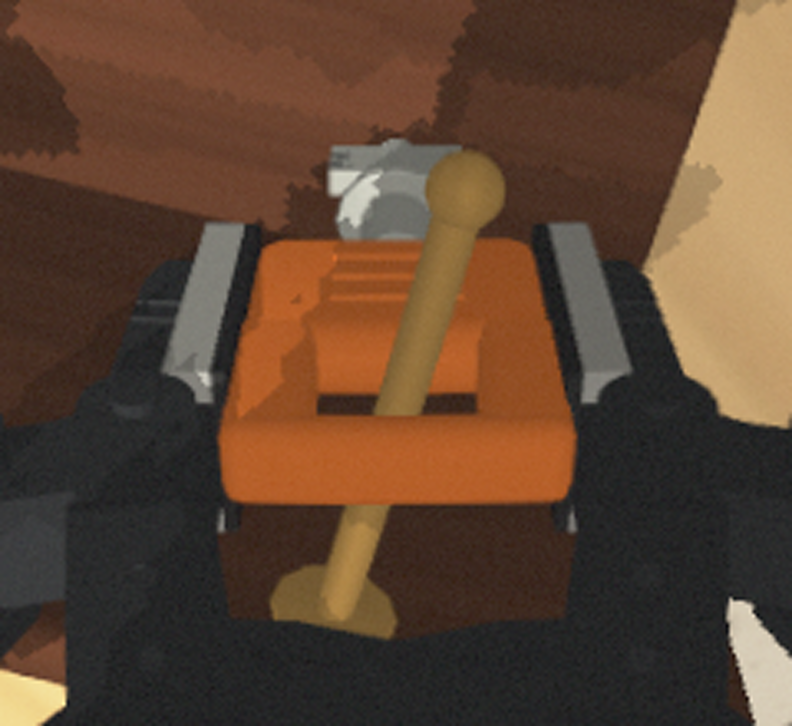

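```bash
python3 -m inch '[[[0.2,0.02,0.002,0.08,0,0,0],[0.2,0.02,0,0.08,0,0,0]]]'; python3 -c "
from h import *
step([.5192-.7808*.06,.3405-.6247*.06,.0770],142.8)
"
```

```text
t: 5.3
ee_pos: [0.5045, 0.3291, 0.0767]
eef_rot: [[-0.795, 0.002, -0.607], [0.607, 0.002, -0.795], [-0.0, -1.0, -0.003]]
ft_force: [0.1, 0.6, -0.4]
opening: 0.0353
d tool m [ 0.0098 -0.0004  0.0402] norm [ 0.081 -0.003  0.335]
rv deg [ 0.17 -0.17 -0.01] norm [ 0.0019 -0.0019 -0.0001]
yaw 142.63 pos [0.5045 0.3291 0.0767] q [-22.7  51.8 -26.5 100.   35.8  36.7  72.8] F [ 0.09  0.61 -0.37] open 0.0353 t 5.3
```

No contact force; continue drawing straight out along the peg.

```bash
python3 -m inch '[[[0.2,0.02,0,0.08,0.001,0,0],[0.2,0.02,0,0.08,0,0,0],[0.2,0.02,0,0.08,0,0,0],[0.2,0.02,0,0.08,0,0,0],[0.2,0.02,0,0.08,0,0,0]]]'; python3 -c "
from h import *
step([.5192-.7808*.06,.3405-.6247*.06,.0770],142.8)
shot(8)
"
```

```text
t: 5.8
ee_pos: [0.4629, 0.2959, 0.0765]
eef_rot: [[-0.795, -0.0, -0.607], [0.607, 0.001, -0.795], [0.0, -1.0, -0.0]]
ft_force: [-0.3, 0.1, -0.4]
opening: 0.0349
d tool m [-0.0032 -0.0005 -0.0114] norm [-0.027 -0.004 -0.095]
rv deg [ 0.03 -0.17  0.02] norm [ 0.0003 -0.0019  0.0003]
yaw 142.63 pos [0.4629 0.2959 0.0765] q [-23.1  49.  -24.2 109.2  38.1  30.   68.8] F [-0.35  0.1  -0.35] open 0.0349 t 5.8
```

View pics/w8.png

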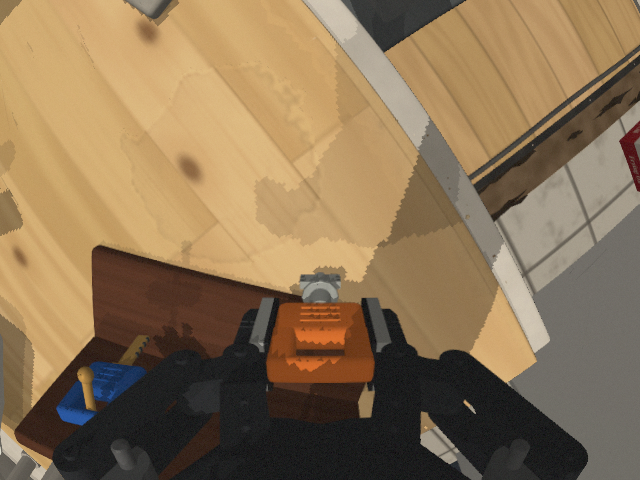

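```bash
python3 -m inch '[[[0.2,0,-0.2,0.03,0,0,0],[0.2,0,-0.25,0.03,0,0,0],[0.2,0,-0.25,0,0,0,0],[0.2,0,-0.25,0,0,0.05,0],[0.2,0,-0.25,0,0,0.09,0],[0.2,0,0,0,0,0.09,0],[0.2,0,0,0,0,0.09,0],[0.2,0,0,0,0,0.09,0],[0.2,0,0,0,0,0.09,0],[0.2,0,0,0,0,0.09,0],[0.2,0,0,0,0,0.09,0],[0.2,0,0,0,0,0,0]]]'; python3 -c "
from h import *
step([.4862,-.1679,.20],81.06)
"
```

```text
t: 7.05
ee_pos: [0.4556, 0.2886, 0.2274]
eef_rot: [[0.188, -0.003, -0.982], [0.982, -0.001, 0.188], [-0.001, -1.0, 0.003]]
ft_force: [0.2, 0.0, 0.1]
opening: 0.0351
d tool m [-0.4426  0.0277 -0.116 ] norm [-3.688  0.231 -0.967]
rv deg [-0.15 -1.89 -0.08] norm [-0.0017 -0.0211 -0.0009]
yaw 79.17 pos [0.4556 0.2886 0.2274] q [-27.4  33.8 -15.8 104.5  12.6  43.6  29.2] F [0.23 0.05 0.1 ] open 0.0351 t 7.05
```

```bash
python3 -m inch '[[[0.2,-0.2,0,-0.06,0,-0.005,0],[0.2,-0.33,0,-0.09,0,-0.005,0],[0.2,-0.33,0,-0.09,0,-0.005,0],[0.2,-0.33,0,-0.09,0,0,0],[0.2,-0.33,0,-0.09,0,0,0],[0.2,-0.33,0,-0.09,0,0,0],[0.2,-0.33,0,-0.09,0,0,0],[0.2,-0.33,0,-0.09,0,0,0],[0.2,-0.33,0,-0.09,0,0,0],[0.2,-0.33,0,-0.09,0,0,0],[0.2,-0.2,0,-0.06,0,0,0],[0.2,0,0,0,0,0,0]]]'; python3 -c "
from h import *
step([.4862,-.1679,.20],81.06)
shot(9)
"
```

```text
t: 8.25
ee_pos: [0.5103, -0.1405, 0.2254]
eef_rot: [[0.111, 0.001, -0.994], [0.994, 0.004, 0.111], [0.004, -1.0, -0.0]]
ft_force: [0.1, -0.6, -0.6]
opening: 0.0353
d tool m [-0.03    0.0252  0.0209] norm [-0.25   0.21   0.174]
rv deg [0.   2.58 0.21] norm [0.     0.0287 0.0024]
yaw 83.64 pos [ 0.5103 -0.1405  0.2254] q [ 23.2  33.6 -20.4 106.3  16.1  42.9  77.7] F [ 0.12 -0.56 -0.58] open 0.0353 t 8.25
```

View pics/w9.png

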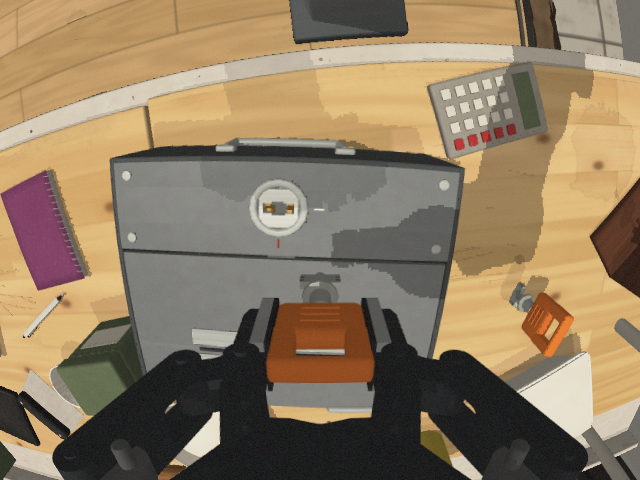

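```bash
python3 -c "
from h import *
crop('pics/w9.png',230,165,160,150,5,'pics/c9.png')"
```

```text
(no output)
```

View pics/c9.png

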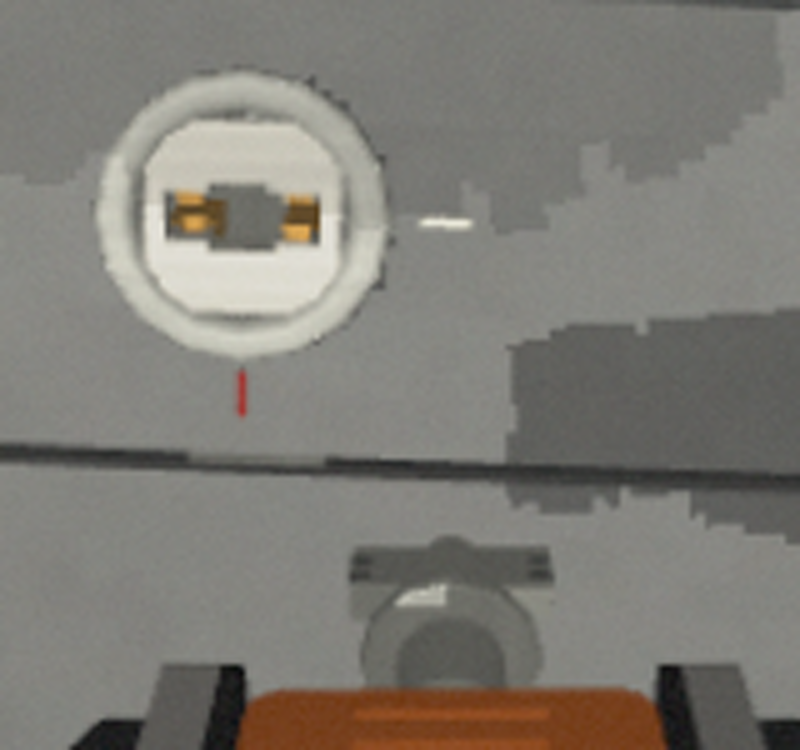

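```bash
cat >> h.py <<'E'
def ray(n,uv):
    d=np.load(f'w{n}.npz');cx,cy,v=d['c'];f=240/np.tan(np.radians(v)/2)
    a=np.array(uv)-[cx,cy];r=np.hypot(*a);th=r/f
    dc=np.array([np.sin(th)*a[0]/r,np.sin(th)*a[1]/r,np.cos(th)])
    return -d['R'].T@d['t'], d['R'].T@dc
def onz(n,uv,z):
    C,d=ray(n,uv);return C+d*(z-C[2])/d[2]
E
python3 - <<'E'
from h import *
np.set_printoptions(precision=4,suppress=True)
from cell import manip
s=manip.sense();R=s['eef_rot'];p=s['ee_pos']
c=lambda u,v:(230+u/5,165+v/5)
print("hole",onz(9,c(243,216),.112))
a=onz(9,c(165,214),.111);b=onz(9,c(320,219),.111);print(b-a,np.degrees(np.arctan2(*(b-a)[1::-1])),np.linalg.norm(b-a))
a=onz(9,(122,248.5),.11);b=onz(9,(445,262.5),.11);print("lidline yaw",np.degrees(np.arctan2(*(b-a)[1::-1])))
a=onz(9,(126,175.5),.11);b=onz(9,(444.5,185.5),.11);print("rivets yaw",np.degrees(np.arctan2(*(b-a)[1::-1])),a,b)
# bezel outline centre
print("bezel",onz(9,c(241,214),.112),onz(9,c(97,214),.111)-onz(9,c(386,214),.111))
def tl(w): return p+R@np.array(w)
obs=np.array([*c(350,547),*c(552,547)])
g=lambda q:np.concatenate([wproj(9,tl((q[0]-.01,q[2],q[1]+.002)))[0],wproj(9,tl((q[0]+.01,q[2],q[1]+.002)))[0]])-obs
r=least_squares(g,[0,0,.033]);print("tip tool x,z,y",r.x,r.fun)
r=least_squares(lambda q:g([q[0],q[1],.0333]),[0,0]);print("fixed y",r.x,r.fun)
E
```

```text
hole [ 0.4866 -0.1663  0.112 ]
[0.0033 0.0221 0.    ] 81.39227426136028 0.022372897278567148
lidline yaw 81.16053677599658
rivets yaw 81.2308678414697 [ 0.4459 -0.2819  0.11  ] [ 0.4825 -0.0443  0.11  ]
bezel [ 0.4863 -0.1665  0.112 ] [-0.0049 -0.0415  0.    ]
tip tool x,z,y [-0.0012  0.0059  0.0248] [ 0.     -0.0004  0.      0.0004]
fixed y [-0.0012  0.0022] [ 0.97   -0.021  -0.9699 -0.0203]
```

```bash
python3 -m inch '[[[0.2,-0.1,0.1,0.06,0,0.02,0.002],[0.2,-0.08,0.15,0.06,0,0.006,0.001],[0.2,-0.02,0.15,0.03,0,0,0],[0.2,0,0.1,0,0,0,0],[0.2,0,0,0,0,0,0]]]'; python3 -c "
from h import *
step([.4897,-.1658,.162],81.2)
"
```

```text
t: 8.8
ee_pos: [0.4898, -0.1515, 0.1646]
eef_rot: [[0.129, 0.002, -0.992], [0.992, 0.006, 0.129], [0.007, -1.0, -0.002]]
ft_force: [-0.1, 0.4, -0.3]
opening: 0.0349
d tool m [-0.0143  0.0025 -0.0018] norm [-0.119  0.021 -0.015]
rv deg [0.09 1.37 0.38] norm [0.001  0.0152 0.0042]
yaw 82.57 pos [ 0.4898 -0.1515  0.1646] q [ 23.2  37.6 -17.5 112.6  19.3  32.5  75.3] F [-0.08  0.41 -0.26] open 0.0349 t 8.8
```

```bash
python3 -m inch '[[[0.2,-0.07,0.01,-0.01,0.001,0.014,0.004],[0.2,-0.06,0.01,0,0,0.004,0],[0.2,0,0,0,0,0,0]]]'; python3 -c "
from h import *
step([.4897,-.1658,.162],81.2)
shot(10,('wrist','scene','side'))
crop('pics/w10.png',250,210,140,130,5.5,'pics/c10.png')
crop('pics/s10.png',245,210,80,80,7,'pics/c11.png')
"
```

```text
t: 9.1
ee_pos: [0.4901, -0.1656, 0.1634]
eef_rot: [[0.153, 0.002, -0.988], [0.988, 0.001, 0.153], [0.001, -1.0, -0.002]]
ft_force: [-0.3, -0.4, -0.5]
opening: 0.0349
d tool m [-0.0003  0.0014  0.0003] norm [-0.002  0.012  0.003]
rv deg [ 0.1  -0.    0.06] norm [ 0.0011 -0.      0.0006]
yaw 81.2 pos [ 0.4901 -0.1656  0.1634] q [ 24.1  37.9 -17.  112.   19.3  32.7  75.4] F [-0.33 -0.45 -0.53] open 0.0349 t 9.1
```

View pics/c10.png

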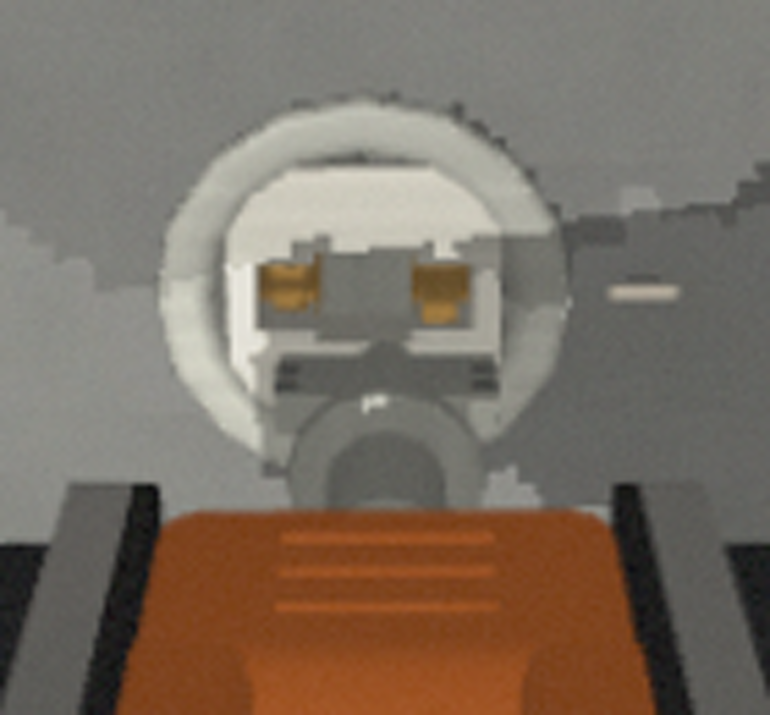

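```bash
python3 - <<'E'
from h import *
crop('pics/s10.png',245,210,80,80,7,'pics/c11.png')
import os
print(os.listdir('pics'))
E
```

```text
['s10.png', 'w2.png', 'w8.png', 'w9.png', 'c10.png', 'w6.png', 'c4.png', 'c2.png', 'w10.png', 'side0.png', 'wrist0.png', 'w4.png', 'c9.png', 'w7.png', 'c6.png', 'c7.png', 'scene0.png', 'c1.png', 'c3.png', 'w5.png', 'w3.png', 'c5.png', 'c11.png', 'w1.png']
```

View pics/c11.png

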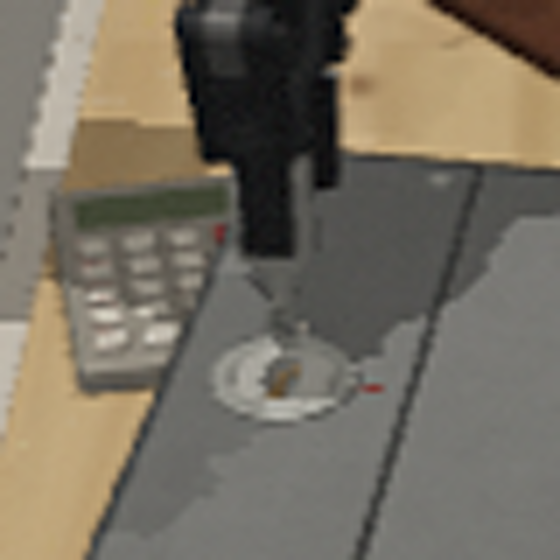

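```bash
python3 - <<'E'
from h import *
crop('pics/w10.png',250,260,140,130,5.5,'pics/c12.png')
E
```

```text
(no output)
```

View pics/c12.png

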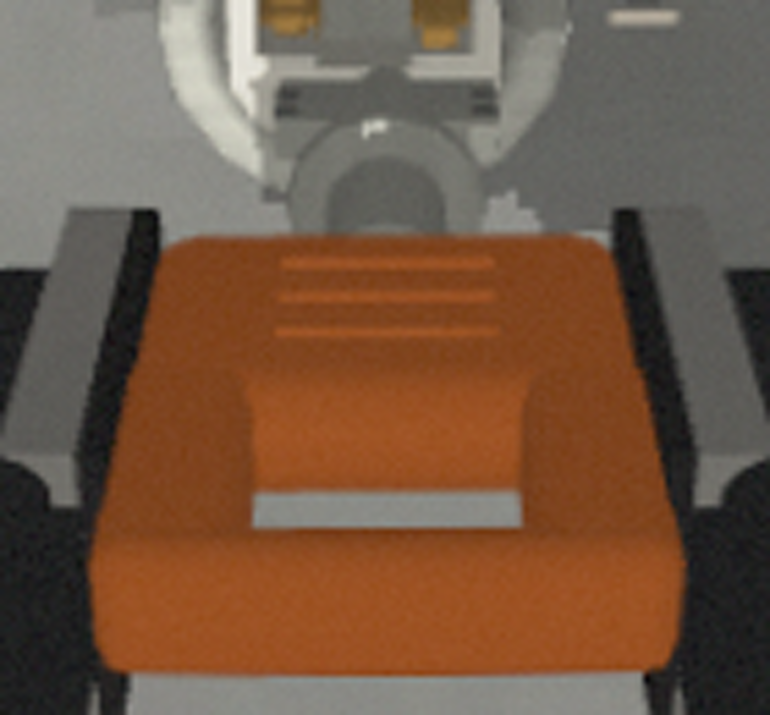

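```bash
cat > fit10.py <<'E'
from h import *
np.set_printoptions(precision=4,suppress=True)
from cell import manip
s=manip.sense();R=s['eef_rot'];p=s['ee_pos']
c=lambda u,v:np.array((250+u/5.5,260+v/5.5))
F=[((-18,5,14),(150,237)),((18,5,14),(627,237)),((-18,5,58),(92,543)),((18,5,58),(684,543)),((-18,-5,58),(95,673)),((18,-5,58),(682,673)),
((-9,-5,39),(252,490)),((9,-5,39),(523,490)),((-9,5,53),(252,528)),((9,5,53),(523,528)),
((-10,2,-20.5),(274,80)),((10,2,-20.5),(499,80)),((-10,2,-10.5),(272,118)),((10,2,-10.5),(500,118)),((0,8.5,0),(386,117))]
def mod(q,L):
    # key frame: x=tool x, y=tool z, z=-tool y ; then rotate rotvec q[3:6] in tool frame
    L=np.array(L)/1000; w=np.array([L[0],-L[2],L[1]])
    Q=cv2.Rodrigues(np.array(q[3:6]))[0]
    return p+R@(np.array(q[:3])+Q@w)
g=lambda q:np.concatenate([wproj(10,mod(q,L))[0]-c(*u) for L,u in F])
r=least_squares(g,[0,.0128,0,0,0,0],loss='soft_l1',f_scale=.5,x_scale=[.01,.01,.01,.1,.1,.1])
print(r.x[:3]*1000,np.degrees(r.x[3:]));print(g(r.x).reshape(-1,2))
tip=mod(r.x,(0,0,-20.5));print("tip",tip, "tool",R.T@(tip-p),"origin",mod(r.x,(0,0,0)))
hole=onz(10,(250+366/5.5,210+296/5.5),.112);print("hole",hole, R.T@(hole-p))
print("bezel",onz(10,(250+363/5.5,210+289/5.5),.112))
E
python3 fit10.py
```

```text
[-0.332  12.692   3.0016] [-0.6204  0.0644  0.1356]
[[ 1.4005 -3.8125]
 [-2.0834 -3.7825]
 [-0.9647  0.5685]
 [ 1.1295  0.5392]
 [ 0.6239  0.0183]
 [-0.7786 -0.026 ]
 [ 1.1306  2.6294]
 [-1.1896  2.6253]
 [-1.8532 -4.7129]
 [ 2.1505 -4.7223]
 [ 1.0622 -0.0716]
 [-1.3669 -0.0497]
 [ 0.5007  0.9504]
 [-0.5356  0.971 ]
 [ 0.0611 -2.2435]]
tip [ 0.4876 -0.1643  0.1303] tool [-0.0004  0.0332  0.0028] origin [ 0.4873 -0.1643  0.1507]
hole [ 0.4867 -0.1662  0.112 ] [-0.0024  0.0514  0.0034]
bezel [ 0.4859 -0.1664  0.112 ]
```

```bash
python3 -m inch '[[[0.2,-0.017,0.04,0.006,0.001,0,0],[0.2,0,0.05,0,0,0,0],[0.2,0,0,0,0,0,0]]]'; python3 -c "
from h import *
step([.4892,-.1675,.151],81.2)
shot(11)
crop('pics/w11.png',250,210,140,130,5.5,'pics/c13.png')
"
```

```text
t: 9.55
ee_pos: [0.4895, -0.1662, 0.1522]
eef_rot: [[0.151, 0.002, -0.988], [0.988, 0.002, 0.151], [0.002, -1.0, -0.001]]
ft_force: [-0.1, 0.2, -0.4]
opening: 0.0353
d tool m [-0.0013  0.0012  0.0001] norm [-0.011  0.01   0.001]
rv deg [0.08 0.09 0.13] norm [0.0009 0.001  0.0014]
yaw 81.29 pos [ 0.4895 -0.1662  0.1522] q [ 23.9  38.9 -16.5 112.5  19.9  31.2  75.1] F [-0.1   0.17 -0.44] open 0.0353 t 9.55
```

View pics/c13.png

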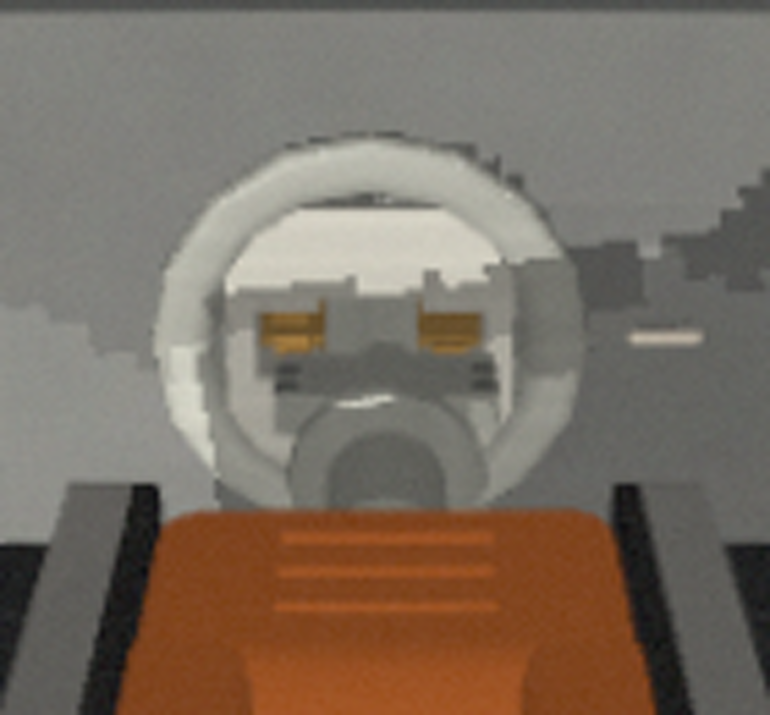

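```bash
python3 -m inch '[[[0.2,-0.012,0.02,0,0.001,0.001,0.001],[0.2,-0.004,0.01,0,0,0,0],[0.2,0,0,0,0,0,0]]]'; python3 -c "
from h import *
step([.4892,-.1675,.148],81.2)
shot(12)
crop('pics/w12.png',250,210,140,130,5.5,'pics/c14.png')
"
```

```text
t: 9.9
ee_pos: [0.4894, -0.1683, 0.1485]
eef_rot: [[0.153, -0.0, -0.988], [0.988, 0.0, 0.153], [0.0, -1.0, 0.0]]
ft_force: [-1.0, -0.1, -0.2]
opening: 0.0352
d tool m [0.0007 0.0005 0.0003] norm [0.006 0.004 0.003]
rv deg [-0.    0.    0.03] norm [-0.      0.      0.0003]
yaw 81.2 pos [ 0.4894 -0.1683  0.1485] q [ 23.8  39.3 -16.2 112.6  20.1  30.8  75. ] F [-0.99 -0.05 -0.21] open 0.0352 t 9.9
```

View pics/c14.png

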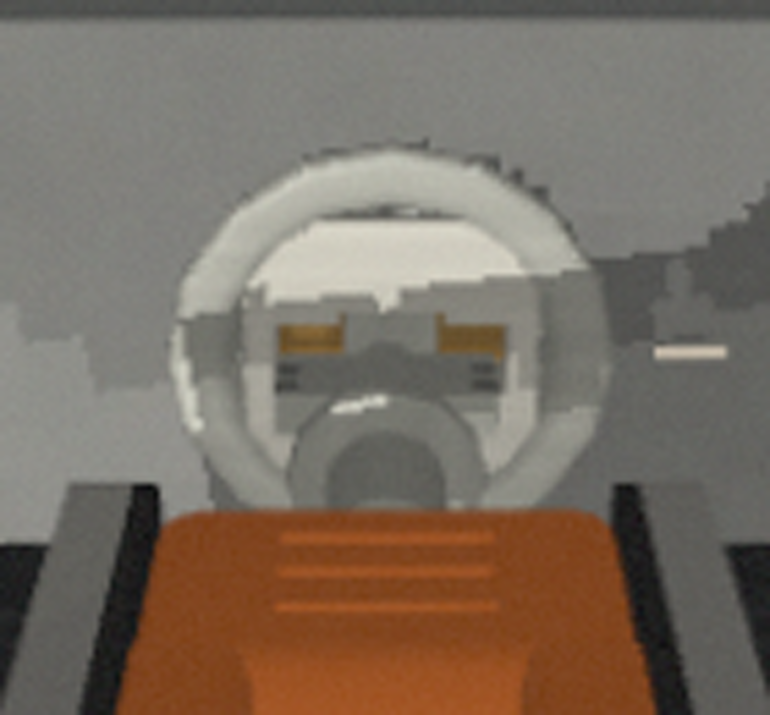

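```bash
python3 -m inch '[[[0.2,0.004,0.015,0.002,0,0,0],[0.2,0.002,0.015,0.001,0,0,0],[0.2,0,0.01,0,0,0,0]]]'; python3 -c "
from h import *
step([.4892,-.1677,.1445],81.2)
"
```

```text
t: 10.25
ee_pos: [0.4894, -0.1674, 0.1437]
eef_rot: [[0.153, 0.001, -0.988], [0.988, 0.0, 0.153], [0.001, -1.0, -0.001]]
ft_force: [0.1, 0.2, -0.9]
opening: 0.0349
d tool m [-0.0004 -0.0008  0.0002] norm [-0.003 -0.007  0.002]
rv deg [0.04 0.01 0.03] norm [0.0005 0.0001 0.0003]
yaw 81.21 pos [ 0.4894 -0.1674  0.1437] q [ 23.6  39.7 -15.9 112.9  20.4  30.   74.6] F [ 0.06  0.17 -0.93] open 0.0349 t 10.25
```

```bash
python3 -m inch '[[[0.2,-0.001,0.01,0,0,0,0],[0.2,-0.001,0.01,0,0,0,0]]]'; python3 -c "
from h import *
step([.4892,-.1677,.1445],81.2)
shot(13)
crop('pics/w13.png',250,210,140,130,5.5,'pics/c15.png')
"
```

```text
t: 10.45
ee_pos: [0.4898, -0.1675, 0.1417]
eef_rot: [[0.153, 0.002, -0.988], [0.988, 0.0, 0.153], [0.0, -1.0, -0.002]]
ft_force: [-0.4, 0.6, 4.9]
opening: 0.0354
d tool m [-0.0003 -0.0028  0.0005] norm [-0.002 -0.023  0.005]
rv deg [0.09 0.02 0.02] norm [0.001  0.0002 0.0003]
yaw 81.22 pos [ 0.4898 -0.1675  0.1417] q [ 23.5  39.9 -15.7 112.9  20.5  29.7  74.5] F [-0.36  0.59  4.87] open 0.0354 t 10.45
```

View pics/c15.png

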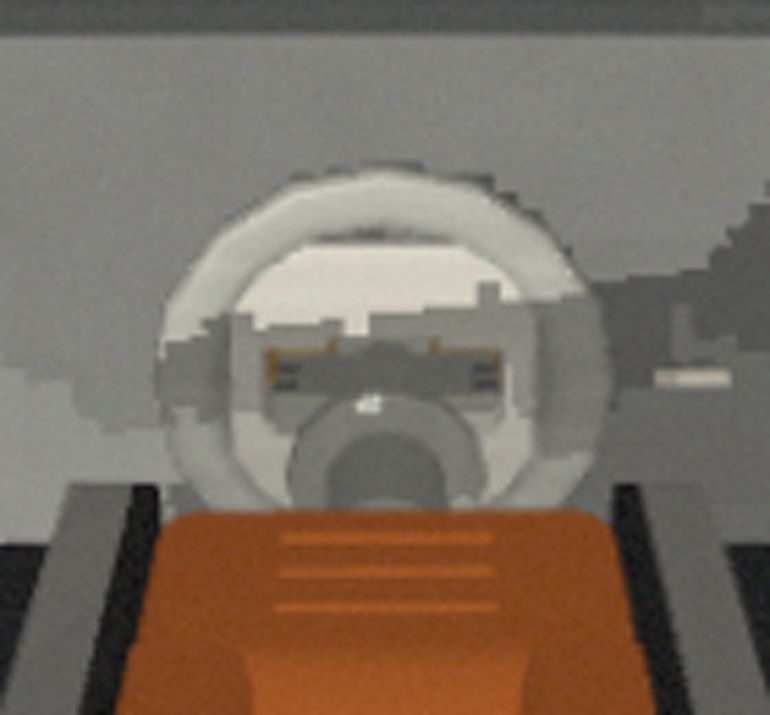

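```bash
python3 -m inch '[[[0.2,0,0.012,0,0,0.065,0],[0.2,0,0.012,0,0,-0.065,0],[0.2,0,0.012,0,0,-0.065,0],[0.2,0,0.012,0,0,0.065,0]]]'; python3 -c "
from h import *
step([.4895,-.1677,.1445],81.2)
"
```

```text
t: 10.9
ee_pos: [0.4905, -0.168, 0.1386]
eef_rot: [[0.15, 0.004, -0.989], [0.989, -0.002, 0.15], [-0.002, -1.0, -0.005]]
ft_force: [-1.4, -0.1, 14.3]
opening: 0.035
d tool m [ 0.0002 -0.0059  0.001 ] norm [ 0.001 -0.049  0.009]
rv deg [ 0.26  0.19 -0.09] norm [ 0.0029  0.0021 -0.001 ]
yaw 81.39 pos [ 0.4905 -0.168   0.1386] q [ 23.3  40.2 -15.5 113.1  20.9  29.1  74.3] F [-1.44 -0.08 14.31] open 0.035 t 10.9
```

```bash
python3 -m inch '[[[0.2,0,0.01,0.004,0.002,0.07,0],[0.2,0,0.01,0.004,0,-0.07,0],[0.2,0,0.01,0,0,-0.07,0],[0.2,0,0.01,0,0,0.07,0],[0.2,0,0.01,0,0,0.07,0],[0.2,0,0.01,0,0,-0.07,0]]]'; python3 -c "
from h import *
step([.4895,-.1677,.1445],81.2)
shot(14)
crop('pics/w14.png',250,210,140,130,5.5,'pics/c16.png')
"
```

```text
t: 11.5
ee_pos: [0.4902, -0.1683, 0.1358]
eef_rot: [[0.154, 0.004, -0.988], [0.988, -0.005, 0.154], [-0.004, -1.0, -0.005]]
ft_force: [-1.8, 2.4, 9.4]
opening: 0.035
d tool m [ 0.0004 -0.0087  0.0007] norm [ 0.003 -0.072  0.006]
rv deg [ 0.29 -0.06 -0.25] norm [ 0.0032 -0.0007 -0.0027]
yaw 81.14 pos [ 0.4902 -0.1683  0.1358] q [ 22.9  40.4 -15.  113.3  21.1  28.6  73.8] F [-1.81  2.4   9.39] open 0.035 t 11.5
```

View pics/c16.png

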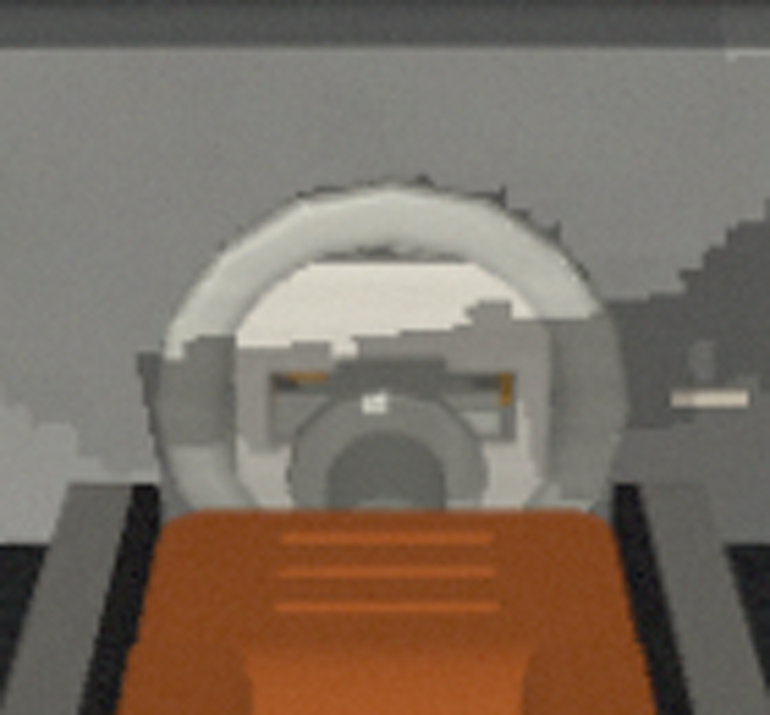

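```bash
python3 -m inch '[[[0.2,0.004,0.01,0.003,0.002,-0.07,0.002],[0.2,0.002,0.01,0.002,0,0.07,0],[0.2,0,0.01,0,0,0.07,0],[0.2,0,0.01,0,0,-0.07,0],[0.2,0,0.01,0,0,-0.07,0],[0.2,0,0.01,0,0,0.07,0]]]'; python3 -c "
from h import *
step([.4895,-.1677,.1247],81.2)
"
```

```text
t: 12.15
ee_pos: [0.49, -0.1683, 0.1329]
eef_rot: [[0.144, 0.004, -0.99], [0.989, -0.011, 0.144], [-0.01, -1.0, -0.005]]
ft_force: [-1.9, -1.9, 7.6]
opening: 0.0352
d tool m [0.0006 0.0082 0.0007] norm [0.005 0.068 0.005]
rv deg [ 0.31  0.5  -0.6 ] norm [ 0.0034  0.0056 -0.0066]
yaw 81.7 pos [ 0.49   -0.1683  0.1329] q [ 22.5  40.6 -14.7 113.6  21.8  28.2  73.6] F [-1.9  -1.94  7.61] open 0.0352 t 12.15
```

```bash
python3 -m inch '[[[0.2,0.004,0.012,0.005,0.003,0.05,-0.006],[0.2,0.002,0.012,0.002,0,-0.07,-0.002],[0.2,0,0.012,0,0,-0.05,0],[0.2,0,0.012,0,0,0.07,0],[0.2,0,0.012,0,0,0.06,0],[0.2,0,0.012,0,0,-0.06,0]]]'; python3 -c "
from h import *
step([.4895,-.1677,.1247],81.2)
"
```

```text
t: 12.75
ee_pos: [0.4898, -0.1689, 0.1276]
eef_rot: [[0.151, 0.004, -0.989], [0.989, -0.001, 0.151], [-0.001, -1.0, -0.004]]
ft_force: [-0.2, -0.4, -0.1]
opening: 0.0348
d tool m [0.0011 0.0029 0.0005] norm [0.009 0.024 0.004]
rv deg [ 0.25  0.13 -0.03] norm [ 0.0027  0.0015 -0.0004]
yaw 81.33 pos [ 0.4898 -0.1689  0.1276] q [ 23.1  41.2 -15.  113.6  21.6  27.6  73.8] F [-0.21 -0.44 -0.11] open 0.0348 t 12.75
```

```bash
python3 -m inch '[[[0.2,0.006,0.012,0.002,0.002,0.001,0],[0.2,0.002,0.012,0,0,0,0],[0.2,0,0.01,0,0,0,0]]]'; python3 -c "
from h import *
step([.4895,-.1677,.1247],81.2)
shot(15,('wrist','side'))
crop('pics/w15.png',250,210,140,130,5.5,'pics/c17.png')
crop('pics/s15.png',245,210,80,80,7,'pics/c18.png')
"
```

```text
t: 13.05
ee_pos: [0.4898, -0.1679, 0.1242]
eef_rot: [[0.155, 0.001, -0.988], [0.988, -0.001, 0.155], [-0.001, -1.0, -0.001]]
ft_force: [-4.2, 0.8, 22.5]
opening: 0.0351
d tool m [ 0.0002 -0.0005  0.0004] norm [ 0.001 -0.004  0.003]
rv deg [ 0.08 -0.12 -0.05] norm [ 0.0008 -0.0014 -0.0005]
yaw 81.08 pos [ 0.4898 -0.1679  0.1242] q [ 22.8  41.6 -14.7 113.6  21.7  27.3  73.3] F [-4.24  0.75 22.53] open 0.0351 t 13.05
```

View pics/c17.png

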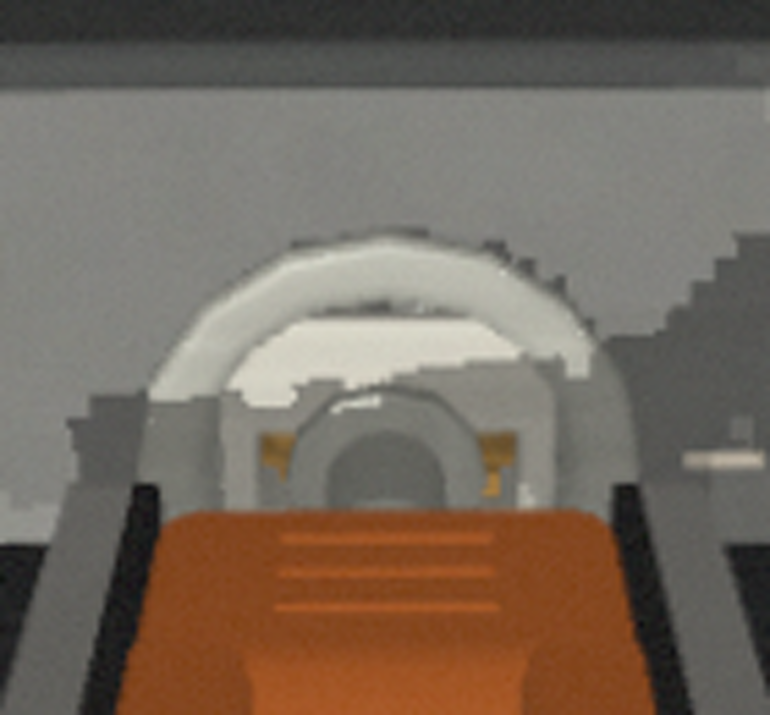

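View pics/c18.png

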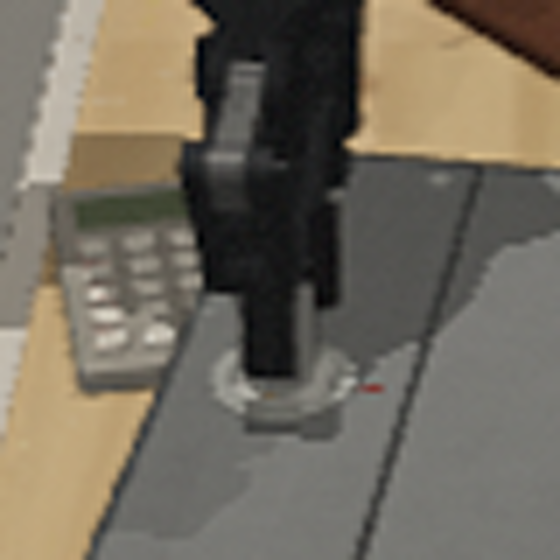

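```bash
python3 -m inch '[[[0.2,0,0.002,0.004,0.001,0,0],[0.2,0,0.002,0.003,0,0,0]]]'; cat >> h.py <<'E'
def kstep(K,yaw,zt):
    k=np.array([-.0003,0,.003]); y=np.radians(yaw)
    off=np.array([np.cos(y)*k[0]-np.sin(y)*k[2],np.sin(y)*k[0]+np.cos(y)*k[2],0])
    step([K[0]-off[0],K[1]-off[1],zt],yaw)
    from cell import manip
    s=manip.sense();print("K now",(s['ee_pos']+s['eef_rot']@k).round(4),"torque",s['torque'].round(3))
E
python3 -c "
from h import *
kstep((.4866,-.1675),81.2,.1242)"
```

```text
t: 13.35
ee_pos: [0.4895, -0.1678, 0.1244]
eef_rot: [[0.157, 0.001, -0.988], [0.988, -0.001, 0.157], [-0.001, -1.0, -0.001]]
ft_force: [1.0, 0.3, 1.9]
opening: 0.0354
d tool m [ 0.0002  0.0002 -0.0001] norm [ 0.002  0.002 -0.001]
rv deg [ 0.08 -0.24 -0.06] norm [ 0.0009 -0.0027 -0.0007]
yaw 80.96 pos [ 0.4895 -0.1678  0.1244] q [ 22.8  41.5 -14.7 113.7  21.6  27.3  73.3] F [1.01 0.28 1.85] open 0.0354 t 13.35
K now [ 0.4865 -0.1676  0.1244] torque [-0.022 -0.022  0.01 ]
```

```bash
python3 -m inch '[[[0.2,-0.003,0.005,0,0,0.08,0],[0.2,-0.003,0.005,0,0,0.08,0],[0.2,-0.003,0.005,0,0,0.08,0]]]'; python3 -c "
from h import *
kstep((.4866,-.1675),45,.1242)"
```

```text
t: 13.65
ee_pos: [0.4896, -0.1693, 0.1243]
eef_rot: [[0.522, 0.003, -0.853], [0.853, -0.002, 0.522], [-0.0, -1.0, -0.003]]
ft_force: [-2.2, 0.9, 8.2]
opening: 0.0352
d tool m [-0.0004  0.0001  0.0005] norm [-0.004  0.001  0.004]
rv deg [1.900e-01 1.352e+01 1.000e-02] norm [2.200e-03 1.502e-01 1.000e-04]
yaw 58.52 pos [ 0.4896 -0.1693  0.1243] q [ 19.3  41.2  -8.8 113.9  13.6  25.7  58.9] F [-2.22  0.93  8.15] open 0.0352 t 13.65
K now [ 0.4868 -0.168   0.1243] torque [0.201 0.507 0.055]
```

```bash
python3 -m inch '[[[0.2,-0.005,0.005,0.003,0.002,0.08,0],[0.2,-0.004,0.005,0.002,0,0.08,0],[0.2,-0.003,0.005,0.001,0,0.08,0],[0.2,-0.003,0.005,0,0,0.08,0]]]'; python3 -c "
from h import *
kstep((.4866,-.1675),-6,.1242)
shot(16)
crop('pics/w16.png',220,190,200,150,4,'pics/c19.png')"
```

```text
t: 14.05
ee_pos: [0.4881, -0.1705, 0.1243]
eef_rot: [[0.88, 0.002, -0.476], [0.476, -0.001, 0.88], [0.001, -1.0, -0.002]]
ft_force: [-2.2, 1.1, 7.9]
opening: 0.0353
d tool m [-0.0014  0.0001  0.0007] norm [-0.011  0.001  0.006]
rv deg [ 0.1  34.41  0.09] norm [0.0011 0.3823 0.001 ]
yaw 28.41 pos [ 0.4881 -0.1705  0.1243] q [ 14.9  41.1  -1.3 114.2   2.1  24.6  40.4] F [-2.19  1.11  7.88] open 0.0353 t 14.05
K now [ 0.4864 -0.168   0.1243] torque [0.201 0.522 0.123]
```

View pics/c19.png

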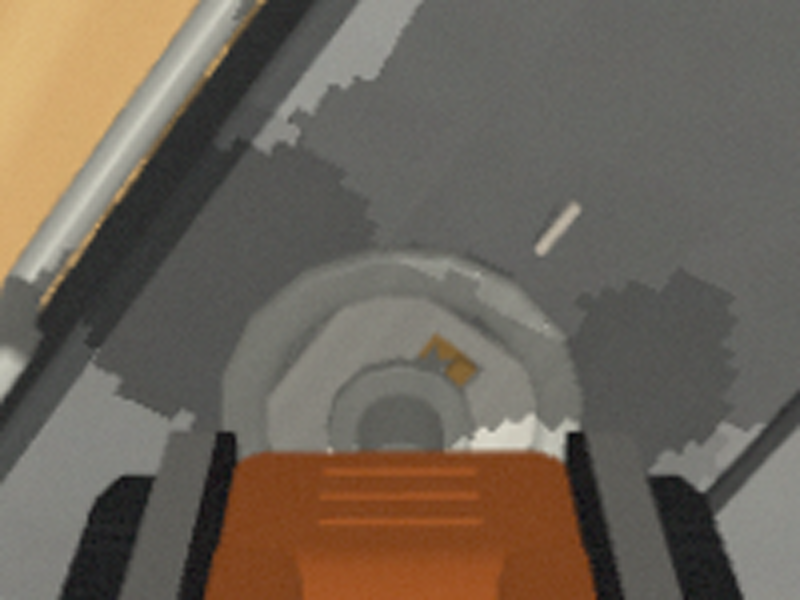

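```bash
python3 -m inch '[[[0.2,-0.006,0.005,0.003,0,0.08,0],[0.2,-0.006,0.005,0.003,0,0.08,0],[0.2,-0.005,0.005,0.002,0,0.08,0],[0.2,-0.004,0.005,0,0,0.08,0]]]'; python3 -c "
from h import *
kstep((.4865,-.1677),-6,.1242)"
```

```text
t: 14.5
ee_pos: [0.4863, -0.1708, 0.1243]
eef_rot: [[0.999, 0.005, 0.033], [-0.033, -0.003, 0.999], [0.005, -1.0, -0.003]]
ft_force: [-2.2, 1.0, 8.5]
opening: 0.0352
d tool m [0.0002 0.0001 0.0001] norm [0.002 0.001 0.001]
rv deg [0.13 4.12 0.3 ] norm [0.0015 0.0458 0.0033]
yaw -1.87 pos [ 0.4863 -0.1708  0.1243] q [ 10.4  41.3   6.1 114.9  -9.8  24.   22.1] F [-2.22  0.99  8.52] open 0.0352 t 14.5
K now [ 0.486  -0.1678  0.1243] torque [0.267 0.52  0.086]
```

```bash
python3 -m inch '[[[0.2,0,0.005,0,0.001,0.045,0.003]]]'; python3 -c "
from h import *
kstep((.4865,-.1677),-6,.1242)"; python3 -m inch '[[[0.2,0,0.005,0,0,0.035,0],[0.2,0,0.005,0,0,0.02,0]]]'; python3 -c "
from h import *
kstep((.4865,-.1677),-6,.1242)
shot(17,('wrist','scene')); shot(18,('side',))"
```

```text
t: 14.6
ee_pos: [0.4861, -0.1708, 0.1243]
eef_rot: [[0.994, 0.0, 0.108], [-0.108, -0.001, 0.994], [0.0, -1.0, -0.001]]
ft_force: [-1.8, -0.6, 9.3]
opening: 0.0353
d tool m [0.0004 0.0001 0.0001] norm [0.003 0.001 0.001]
rv deg [ 0.05 -0.19  0.03] norm [ 0.0006 -0.0021  0.0003]
yaw -6.19 pos [ 0.4861 -0.1708  0.1243] q [  9.8  41.4   7.2 114.7 -11.5  24.5  19.5] F [-1.82 -0.63  9.26] open 0.0353 t 14.6
K now [ 0.4861 -0.1678  0.1243] torque [0.06  0.502 0.129]
t: 14.8
ee_pos: [0.4858, -0.1708, 0.1243]
eef_rot: [[0.98, 0.0, 0.198], [-0.198, -0.001, 0.98], [0.0, -1.0, -0.001]]
ft_force: [-1.0, 1.2, 9.5]
opening: 0.0352
d tool m [0.0007 0.0001 0.0002] norm [0.005 0.001 0.001]
rv deg [ 0.06 -5.45  0.02] norm [ 0.0006 -0.0605  0.0002]
yaw -11.45 pos [ 0.4858 -0.1708  0.1243] q [  9.   41.5   8.5 114.8 -13.6  24.6  16.3] F [-0.95  1.23  9.55] open 0.0352 t 14.8
K now [ 0.4861 -0.1678  0.1243] torque [0.138 0.461 0.122]
```

View pics/w17.png

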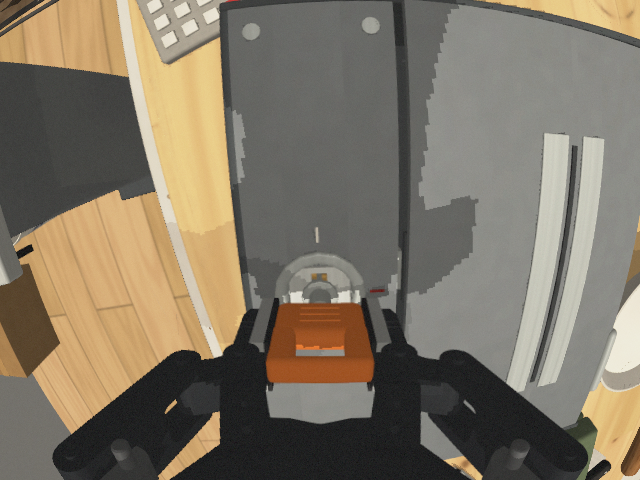

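```bash
python3 -c "
from h import *
crop('pics/s18.png',245,210,145,145,4,'pics/c20.png')"
```

```text
(no output)
```

View pics/c20.png

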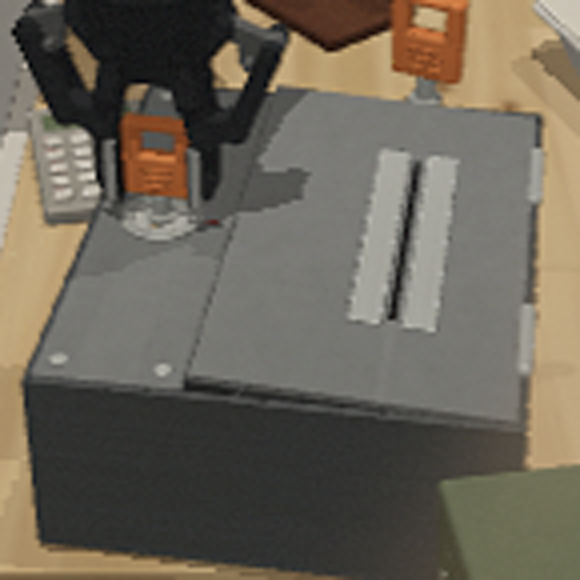

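```bash
python3 -m inch '[[[0.2,0.002,0.005,0,0,0.03,0],[0.2,0,0.005,0,0,0.02,0]]]'; python3 -c "
from h import *
kstep((.4865,-.1677),-6,.1242)"
```

```text
t: 15.15
ee_pos: [0.4855, -0.1707, 0.1243]
eef_rot: [[0.961, -0.0, 0.275], [-0.275, -0.001, 0.961], [0.0, -1.0, -0.001]]
ft_force: [-1.5, 0.1, 9.7]
opening: 0.0349
d tool m [0.0009 0.0001 0.0003] norm [0.008 0.001 0.002]
rv deg [ 0.05 -9.97  0.  ] norm [ 0.0005 -0.1107  0.    ]
yaw -15.97 pos [ 0.4855 -0.1707  0.1243] q [  8.4  41.6   9.6 114.8 -15.3  24.7  13.6] F [-1.48  0.1   9.68] open 0.0349 t 15.15
K now [ 0.486  -0.1678  0.1243] torque [0.041 0.447 0.416]
```

```bash
python3 -m inch '[[[0.2,0,0.004,0,0,-0.012,0]]]'; python3 -c "
from h import *
kstep((.4865,-.1677),-6,.1242)
shot(19,('wrist','side'));step([0,0,0])
crop('pics/w19.png',240,200,160,150,4.5,'pics/c21.png');crop('pics/s19.png',245,150,145,205,2.9,'pics/c22.png')"
```

```text
t: 15.25
ee_pos: [0.4856, -0.1707, 0.1243]
eef_rot: [[0.966, 0.0, 0.257], [-0.257, -0.001, 0.966], [0.0, -1.0, -0.001]]
ft_force: [-1.8, 1.0, 6.0]
opening: 0.0353
d tool m [0.0009 0.0001 0.0002] norm [0.007 0.001 0.002]
rv deg [ 0.06 -8.88  0.02] norm [ 0.0007 -0.0987  0.0002]
yaw -14.88 pos [ 0.4856 -0.1707  0.1243] q [  8.5  41.6   9.4 114.8 -14.9  24.6  14.3] F [-1.81  0.97  5.99] open 0.0353 t 15.25
K now [ 0.486  -0.1677  0.1243] torque [0.028 0.22  0.188]
d tool m [-0.5132  0.1241  0.0407] norm [-4.276  1.034  0.339]
yaw -14.85 pos [ 0.4856 -0.1707  0.1243] q [  8.5  41.6   9.4 114.8 -14.9  24.6  14.3] F [-1.28  0.35  7.16] open 0.0352 t 15.35
```

View pics/c21.png

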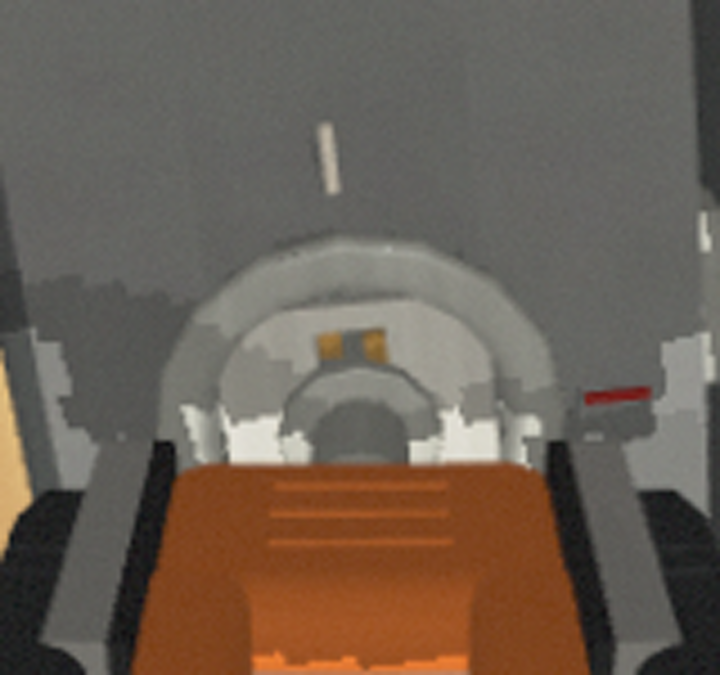

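View pics/c22.png

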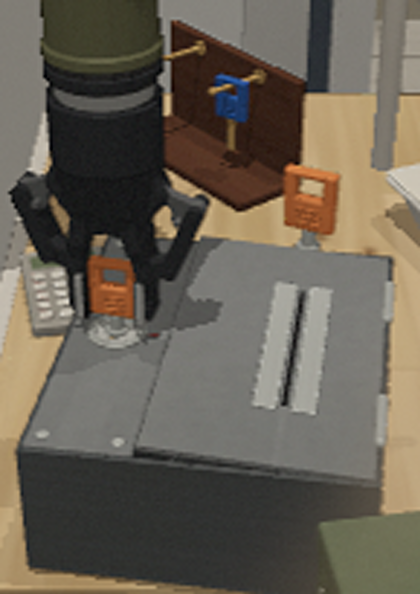

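```bash
python3 -c "
from cell import manip
print(manip.finish_job()); s=manip.sense(); print(s['t'],s['ee_pos'],s['ft_force'],s['torque'],s['opening'])"
```

```text
the job is handed in; nothing more can be done
None
the job is handed in; nothing more can be done
```

I took the smaller orange-headed key off its hook and worked it home into the cash-safe lock with small wiggles. I then turned it clockwise to the stop, and handed the job in still gripping it and holding it turned. No verdict was reported, and a sense call right after the hand-in returned nothing.

**Choosing the key:** Two orange-headed keys were visible, one on the hook at scene pixel (222,198) and a larger one standing by the safe at (307,218). I took the one on the hook, because it was the smaller and was on the rack.

**Last checks, all at or before 15.35 s:**
- **Key home:** The tool stopped hard at z = 0.124 m, within 1 mm of where the collar should meet the face. The picture showed the collar seated in the bezel.
- **Turned:** The tool had turned about 96° from the slot. The moment rose to about 0.4 N m at the stop, and I eased it to about 0.19 N m for holding. I had no direct reading of the plug angle; from the tool angle less the key's play I put it at about 1.5 rad.
- **Lid:** The side picture shows its front edge raised off the latch.
- **Grip and force:** The fingers were on the key's head at 35 mm opening. The vertical push at the end was 6 to 7 N, and the highest push I read between moves was 22.5 N.
- **Bystanders:** The blue key is still on its hook, and the arm never went near the calculator, pad or tin. I did not measure how far any of them moved.

One minor disagreement: the first fit of the key in the wrist picture, at 8.25 s, put its tip up to 6 mm off the tool's centre line. The later full-head fit gave 3 mm and almost no tilt, and I used that one.

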